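# Clamp a notched fracture specimen on parallels in a cam-lever vise

## Robot

A 7-joint arm with a two-finger parallel gripper is mounted at the origin on a cart in front of the work surface, level with it; the furniture and walls round the work are solid. World frame = base frame: x ahead of the robot, y to its left, z up, the work surface at z = 0. Lengths are in m, angles in rad, forces in N, time in s.
With the tool pointing down it reaches from about 0.4 to 0.85 m from the base axis. Payload 4.5 kg.
Tool frame: the origin (TCP) lies on the centre line of the jaws, within the pads' length; the fingertips stand 11 mm ahead of it and the grasp point (between the pads) lies 8 mm behind it; z points along the fingers, y is the line along which they close (so a half turn about z gives the same grasp; the last joint's range is limited). The gripper opens to 88 mm and grips with 3 to 60 N. Pads are 18 mm wide; open, the fingers measure 123 mm over their backs; the gripper's body (75 mm by 187 mm) begins 45 mm behind the grasp point.
Start: joints at [-1.285, 0.689, -0.195, 1.565, 0.157, 0.902, -0.215], TCP at [0.156, 0.605, 0.25] pointing down, gripper open.
Joint ranges: [-3.01, 3.01], [-0.46, 2.08], [-1.47, 1.51], [0.13, 2.56], [-1, 4.14], [0.04, 2.09], [-2.66, 2.66]. Speed limits (rad/s): [2.57, 2.57, 3.14, 3.14, 3.14, 3.14, 3.14].

## Interface

Orientations are given as a unit quaternion [x, y, z, w].
In Python, from plant import * gives the robot as it stands. The module is installed in compiled form; this text tells all that it offers.
- The arm moves only by the tool send_rows, never from a script. Its argument "motion" is a list of rows, each an object of numbers: "x", "y", "z": the shift along the tool's x, y, z in cm; "rx", "ry", "rz": the turn, a rotation vector about the tool's x, y, z in rad; "jaw": the finger opening in cm, from 0 to 8.81. In form: [{"x": .., "y": .., "z": .., "rx": .., "ry": .., "rz": .., "jaw": ..}, ...]. A call has exactly 5 rows; each row shifts and turns the commanded pose from where the row before left it, along the tool's axes as they then stand; what a row does not reach is not made up. A row lasts 1/10 s, in which the tool goes at most 50 mm and 8.59 degrees, less where a joint would pass 70% of its speed; a pose out of reach is approached as far as the arm can. A call is refused whole if a number of a shift passes 5 or a number of a turn 0.15, either way. A call with a gripper value outside its range is refused whole. The fingers move at their own pace and stop on an object; "grip_force" is the grip in N (left out, the last holds). Time passes only in rows, so rows that do not move let the fingers close, or fill a call up. It gives the time, the measured TCP pose, the force, the opening and the grip force at its end, in the units of the state.
- get_state(): the state, without advancing time (a new reading comes with each control period).
- snapshot(name): name is "scene" or "top" or "wrist"; returns a dict with "img" (480x640x3 uint8, red, green, blue), "vertical_fov" (degrees; the focal length in pixels is half the picture's height over the tangent of half this angle, whatever the lens; pixels are square), "cx", "cy" (the principal point, pixels), "extrinsics" (4x4, takes a point from camera to world coordinates). Camera axes: x right, y up, looking along -z (the intrinsics and any distortion apply to the point x, -y, -z); pixel columns grow to the right and rows downward; lengths in m; the calibration is good to about 2 mm. A picture is of the moment at which its call begins. There is no depth.
- finish_job(): hands the job in; it is judged then, once.
The state is a dict: "clock": time; "q": joint angles; "qd": joint speeds; "joint_torque": joint torques, N m; "tool_pos": TCP position; "eef_rot": TCP orientation; "contact_force": force on the tool from outside, world axes, zero at the start; "moment": the same for the moment, N m; "opening": opening from 0.0 (shut) to 1.0 (fully open); "finger_force": force on a finger pad.
Only numpy, scipy, OpenCV 4.12 (cv2) and the standard library are available. Lean on these libraries where they do the work, as an engineer would, in place of code of your own. Each camera call takes 0.05 s, during which the arm holds its last target. There are 200 camera calls.

## Task

Set up the notched steel specimen in the small cam vise: fetch the loose parallel bar of the same height as the one already in the vise (not the taller one) and lay it flat on the bed, centred across it, between that one and the sliding jaw. Stand the specimen, notch up and centred, on both parallels and press it squarely against the fixed jaw while the vise is still open. Only then swing the cam lever until the sliding jaw clamps it firmly and let go; leave the tall parallel and the other things on the bench where they are.

Things in the scene. Friction and masses are not known exactly. Their poses are not given: they have to be found in the camera images.
- vise: small grey vise with cam lever, fixed to the worktop (foot 160 x 84 x 10 mm). Origin on the worktop below the middle of the fixed jaw's face; +x from sliding to fixed jaw, y along the jaw faces, z up. The level bed is 30 mm above the origin, 40 mm wide (y), x = -118 to 34 mm. Jaws: 40 mm wide, tops at z = 60 mm; no room for fingers between them, but parts are longer than the jaws are wide
- fixed_jaw: the vise's fixed jaw, 34 mm long; origin at the foot of the middle of its clamping face, at bed height; axes as the vise's
- sliding_jaw: sliding jaw, 30 mm long, driven by the cam lever; origin at the foot of the middle of its clamping face, at bed height; axes as the vise's. Its x distance from the fixed jaw's origin is the jaw gap
- cam_lever (a joint): lever angle (rad): 0 = jaw fully open (gap 36 mm), grows anticlockwise from above as the jaw closes, at most 1.9. Jaw gap = 36 - 9 * angle mm: 24 (the specimen) at 1.33. Friction of 0.35 N m keeps lever and clamping where they are left; some 4 N at the handle move it, 10 to 12 N in all clamp well
- lever_handle (a point): centre of the lever's upright black handle, a round grip of 16 mm diameter and 41 mm height (20 mm above and below this point), 81 mm above the worktop, 85 mm from the pivot; below it runs the 13 mm wide lever arm, top at 60 mm
- lever_pivot (a point): point on the lever's upright pivot axis at the handle's height (x = -76 mm, y = 0 in the vise frame)
- specimen_center (a point): centre (30 mm up) of the notched fracture specimen: plain steel block 24 mm thick (x), 58 mm wide (y), 60 mm high (z), about 0.5 kg, standing on its solid edge with the slot-like notch and two cross holes up; the same either way round
- parallel_in_vise_center (a point): centre (7 mm up) of the parallel that already lies on the vise bed near the fixed jaw: steel bar 8 mm thick (x), 60 mm long (y), 14 mm high (z)
- parallel_low_center (a point): centre (7 mm up) of the loose matching parallel on the worktop: 8 mm thick (x), 60 mm long (y), 14 mm high (z)
- parallel_tall_center (a point): centre (11 mm up) of the odd parallel that does not match: 8 mm thick (x), 60 mm long (y), 22 mm high (z)
- vial_1: bystander, upright sample vial, 27 mm diameter, 68 mm high, beside one face of the specimen; origin under its centre
- cuvette_1: bystander, upright cuvette 12 x 13 mm, 51 mm high, beside the other face of the specimen; origin under its centre
- cap: bystander, blue screw cap, 38 mm diameter, 18 mm high, between the loose parallels; origin under its centre
- vial_2: bystander, upright sample vial, 27 mm diameter, 68 mm high; origin under its centre
- beaker: bystander, glass beaker, 55 mm diameter, 71 mm high; origin under its centre

How it is judged:
On the way, in this order (a step that is already met when the one before it is completed fails the run):
1. the low parallel lies flat on the vise bed, across it, between the first parallel and the sliding jaw, with the vise still open (x of parallel_low_center in the frame of vise between -0.033 and -0.012 m and y of parallel_low_center in the frame of vise between -0.012 and 0.012 m and z of parallel_low_center in the frame of vise between 0.035 and 0.039 m and angle between the y axis of parallel_low_center and the y axis of vise, either way round below 0.15 rad and value of joint cam_lever below 1 rad), for 0.2 s.
2. the specimen stands level on both parallels, flat against the fixed jaw (within 2 mm), while the sliding jaw is still clear of it (x of specimen_center in the frame of vise between -0.014 and -0.01 m and z of specimen_center in the frame of vise between 0.072 and 0.076 m and angle between the x axis of specimen_center and the x axis of vise, either way round below 0.04 rad and angle between specimen_center's own z axis and vertical below 0.04 rad and value of joint cam_lever below 0.7 rad), for 0.2 s.
At the end, for the whole second after the job is handed in: Specimen upright, notch up, on both low parallels (within 2 mm of its height, level within 0.03 rad), against the fixed jaw (within 1.5 mm, square within 0.03 rad), centred within 8 mm, gripped by both jaws with over 8 N, at rest; both low parallels flat on the bed, square within 0.15 rad (x of specimen_center in the frame of vise between -0.0135 and -0.0105 m and y of specimen_center in the frame of vise between -0.008 and 0.008 m and z of specimen_center in the frame of vise between 0.072 and 0.076 m and angle between the x axis of specimen_center and the x axis of vise, either way round below 0.03 rad and angle between specimen_center's own z axis and vertical below 0.03 rad and contact force between each of fixed_jaw, sliding_jaw and specimen above 8 N and linear speed of specimen below 0.01 m/s and x of parallel_low_center in the frame of vise between -0.026 and -0.01 m and y of parallel_low_center in the frame of vise between -0.012 and 0.012 m and z of parallel_low_center in the frame of vise between 0.035 and 0.039 m and angle between the y axis of each of parallel_low_center, parallel_in_vise_center and the y axis of vise, either way round below 0.15 rad and x of parallel_in_vise_center in the frame of vise between -0.013 and -0.002 m and y of parallel_in_vise_center in the frame of vise between -0.012 and 0.012 m and z of parallel_in_vise_center in the frame of vise between 0.035 and 0.039 m); the robot touches nothing.
It fails at once if a bystander (vials, cuvette, cap, beaker) is pushed more than 25 mm from its place or knocked over (distance of any of vial_1, cuvette_1, cap, vial_2, beaker from where it was at the start of the episode above 0.025 m or angle between any of vial_1, cuvette_1, cap, vial_2, beaker's own z axis and vertical above 0.5 rad).
It fails at once if the tall parallel is moved more than 40 mm (distance of parallel_tall_center from where it was at the start of the episode above 0.04 m).
It also fails if it takes over 67 s, if anything falls off the work surface, if the arm or the gripper's body presses on something with over 40 N, if the wrist force passes 120 N, or if a joint passes its speed limit or range.

## Working session

There is one attempt and no reset: what is moved stays moved. The work goes in short steps, Python scripts to look and compute and a tool call to move; the robot and the scene stay as the last step left them, time stands still between calls to the robot, and variables do not carry over. Pictures are saved under pics/ and viewed, at most 10 in all, crops included, and the job is handed in when it is done.

Besides the shell and the picture viewer there is one more tool, called after ">>>" by a JSON object that holds its "api" and its "payload", one argument or row to a line. send_rows: Moves the arm, as the interface text tells. Its arguments: {"type":"object","properties":{"motion":{"type":"array"},"grip_force":{"type":"number"}},"required":["motion"]}

```bash
mkdir -p pics; cat > h.py <<'E'
from plant import *
import numpy as np, cv2, pickle
from scipy.spatial.transform import Rotation as R
def snap(n,save=None):
    s=snapshot(n)
    if save:
        cv2.imwrite(f'pics/{save}.png',s['img'][:,:,::-1]); pickle.dump(s,open(f'pics/{save}.pkl','wb'))
    return s
def load(save): return pickle.load(open(f'pics/{save}.pkl','rb'))
def ray(s,u,v):
    f=240/np.tan(np.radians(s['vertical_fov'])/2); E=np.array(s['extrinsics'])
    d=E[:3,:3]@np.array([(u-s['cx'])/f,-(v-s['cy'])/f,-1]); return E[:3,3],d
def onplane(s,u,v,z):
    o,d=ray(s,u,v); return (o+d*(z-o[2])/d[2])
def proj(s,p):
    f=240/np.tan(np.radians(s['vertical_fov'])/2); E=np.array(s['extrinsics'])
    c=E[:3,:3].T@(np.array(p)-E[:3,3]); return s['cx']+f*c[0]/-c[2], s['cy']-f*c[1]/-c[2]
E
python3 - <<'E'
from h import *
for n in('top','scene','wrist'):
    s=snap(n,n+'0'); print(n,s['vertical_fov'],s['cx'],s['cy'],[k for k in s],np.round(s['extrinsics'],3).tolist())
st=get_state();print(st)
E
```

```text
top 51.73931806152831 311.334162206889 234.28741362252032 ['img', 'vertical_fov', 'cx', 'cy', 'extrinsics'] [[-0.148, 0.961, -0.232, 0.338], [-0.989, -0.146, 0.028, 0.016], [-0.007, 0.234, 0.972, 0.98], [0.0, 0.0, 0.0, 1.0]]
scene 57.05433281211754 315.2931726924662 232.9026175263961 ['img', 'vertical_fov', 'cx', 'cy', 'extrinsics'] [[-0.512, 0.562, -0.65, -0.025], [-0.859, -0.334, 0.388, 0.355], [0.0, 0.757, 0.654, 0.646], [0.0, 0.0, 0.0, 1.0]]
wrist 58.47244657427988 310.617607814321 236.20093473122918 ['img', 'vertical_fov', 'cx', 'cy', 'extrinsics'] [[0.248, -0.927, -0.282, 0.082], [0.969, 0.237, 0.072, 0.623], [0.0, -0.291, 0.957, 0.382], [0.0, 0.0, 0.0, 1.0]]
{'clock': 0.15, 'q': array([-1.2852183 ,  0.6897684 , -0.19451276,  1.56606428,  0.15726944,
        0.90247617, -0.21511048]), 'qd': array([ 0.00090408, -0.00240475,  0.00053598, -0.00407574, -0.00037638,
       -0.00063446, -0.00057563]), 'joint_torque': array([-2.16852692e-03, -5.27857590e+01, -1.26868352e+00, -1.53586239e+01,
       -5.25022612e-02,  3.89286448e-03,  1.06264947e-04]), 'tool_pos': array([0.1556262 , 0.60485989, 0.24911906]), 'eef_rot': array([ 1.25547010e-01,  9.92087448e-01, -6.64537155e-04, -4.30964465e-05]), 'contact_force': array([0.24985263, 0.32760993, 0.02385694]), 'moment': array([-0.04426424,  0.00085523, -0.0190907 ]), 'finger_force': 0.0, 'opening': 1.0015289861881451}
```

View pics/top0.png

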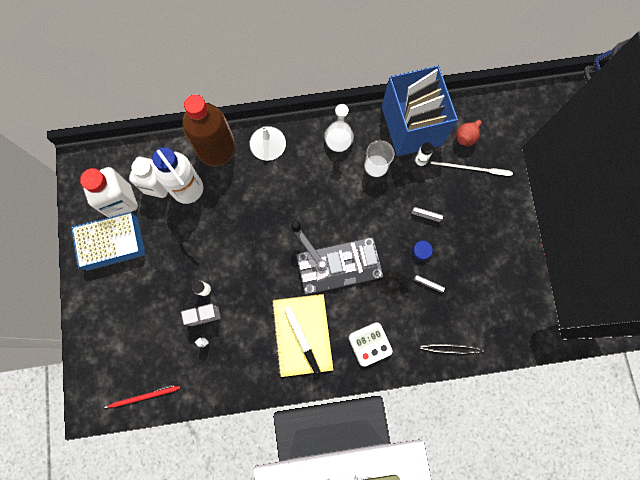

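View pics/scene0.png

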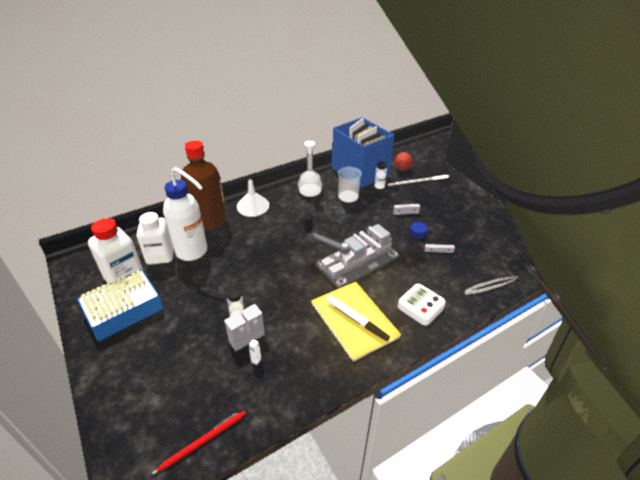

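```bash
python3 - <<'E'
from h import *
t=load('top0')['img'];s=load('scene0')['img']
def c(i,u,v,w,h,k): return cv2.resize(i[v:v+h,u:u+w],None,fx=k,fy=k,interpolation=cv2.INTER_CUBIC)
a=np.hstack([c(t,285,215,100,75,4),c(t,405,205,50,75,4),c(t,175,278,50,75,4)])
b=np.hstack([c(s,300,205,100,75,4),c(s,390,195,67,75,4)[:, :268],c(s,222,295,33,75,4)])
cv2.imwrite('pics/m1.png',np.vstack([a,b])[:,:,::-1])
for n,z in(('vise foot',(339,267)),('spec',(201,315)),('plow',(430,284)),('pt',(428,214))):
    print(n,onplane(load('top0'),*z,0.02).round(3))
E
```

```text
vise foot [ 0.494 -0.056  0.02 ]
spec [0.441 0.221 0.02 ]
plow [ 0.434 -0.225  0.02 ]
pt [ 0.573 -0.25   0.02 ]
```

View pics/m1.png

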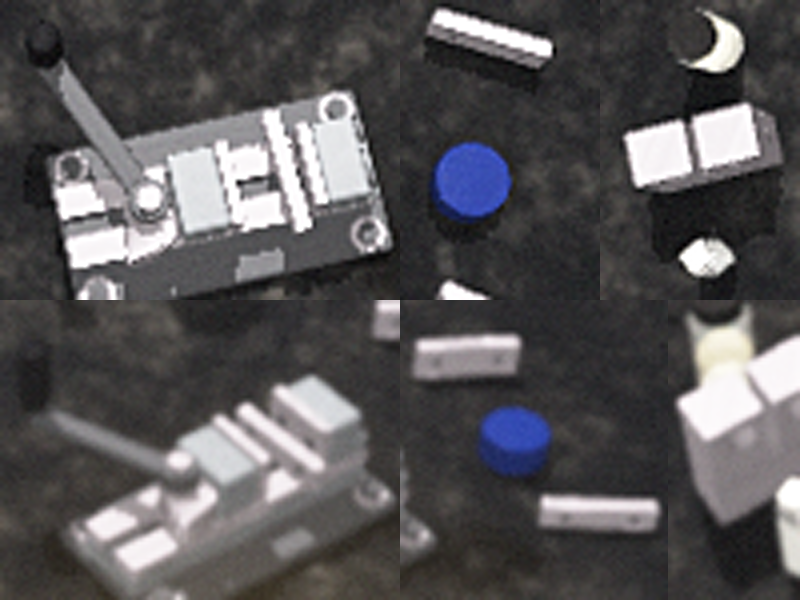

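```bash
cat >> h.py <<'E'
import json
def pose():
    st=get_state(); r=R.from_quat(st['eef_rot']); y=r.as_matrix()[:,1]
    return np.array(st['tool_pos']),np.degrees(np.arctan2(y[1],y[0])),st
def plan(wps,start=None,step=4.6,turn=.14,**k):
    """wps: (x,y,z,yawdeg[,nrows]); start (pos,yaw). prints rows in tool axes, calls of 5"""
    p,yaw=start if start else pose()[:2]
    p=np.array(p,float); rows=[]
    for w in wps:
        d=np.array(w[:3])-p; dy=np.radians(w[3]-yaw)
        n=max(int(np.ceil(np.linalg.norm(d)*100/step)),int(np.ceil(abs(dy)/turn)),1,w[4] if len(w)>4 else 1)
        for i in range(n):
            a=np.radians(yaw)+dy*i/n; s,c=np.sin(a),np.cos(a)
            T=np.array([[-s,c,0],[c,s,0],[0,0,-1]])
            v=T@d/n*100
            rows.append(dict(x=round(v[0],2),y=round(v[1],2),z=round(v[2],2),rz=round(-dy/n,3)))
        p=np.array(w[:3]);yaw=w[3]
    for i in range(0,len(rows),5): print(json.dumps(rows[i:i+5]))
E
python3 - <<'E'
from h import *
print(pose()[:2])
plan([(.40,.25,.25,72),(.42,-.2,.2,68)])
E
```

```text
(array([0.1556262 , 0.60485989, 0.24911906]), np.float64(75.5753017311668))
[{"x": -3.25, "y": -2.83, "z": -0.01, "rz": 0.006}, {"x": -3.27, "y": -2.81, "z": -0.01, "rz": 0.006}, {"x": -3.29, "y": -2.79, "z": -0.01, "rz": 0.006}, {"x": -3.3, "y": -2.77, "z": -0.01, "rz": 0.006}, {"x": -3.32, "y": -2.75, "z": -0.01, "rz": 0.006}]
[{"x": -3.34, "y": -2.73, "z": -0.01, "rz": 0.006}, {"x": -3.35, "y": -2.7, "z": -0.01, "rz": 0.006}, {"x": -3.37, "y": -2.68, "z": -0.01, "rz": 0.006}, {"x": -3.39, "y": -2.66, "z": -0.01, "rz": 0.006}, {"x": -3.4, "y": -2.64, "z": -0.01, "rz": 0.006}]
[{"x": -1.58, "y": -4.22, "z": 0.5, "rz": 0.007}, {"x": -1.61, "y": -4.21, "z": 0.5, "rz": 0.007}, {"x": -1.64, "y": -4.2, "z": 0.5, "rz": 0.007}, {"x": -1.67, "y": -4.18, "z": 0.5, "rz": 0.007}, {"x": -1.7, "y": -4.17, "z": 0.5, "rz": 0.007}]
[{"x": -1.73, "y": -4.16, "z": 0.5, "rz": 0.007}, {"x": -1.76, "y": -4.15, "z": 0.5, "rz": 0.007}, {"x": -1.78, "y": -4.14, "z": 0.5, "rz": 0.007}, {"x": -1.81, "y": -4.12, "z": 0.5, "rz": 0.007}, {"x": -1.84, "y": -4.11, "z": 0.5, "rz": 0.007}]
```

>>> {"api": "send_rows", "payload": {
  "motion": [
    {"x": -3.3, "y": -2.8, "rz": 0.006},
    {"x": -3.3, "y": -2.8, "rz": 0.006},
    {"x": -3.3, "y": -2.8, "rz": 0.006},
    {"x": -3.3, "y": -2.8, "rz": 0.006},
    {"x": -3.3, "y": -2.8, "rz": 0.006}
  ]
}}

```text
schema error: expected keys x, y, z, rx, ry, rz, jaw
```

>>> {"api": "send_rows", "payload": {
  "motion": [
    {"x": -3.4, "y": -2.7, "rz": 0.006},
    {"x": -3.4, "y": -2.7, "rz": 0.006},
    {"x": -3.4, "y": -2.7, "rz": 0.006},
    {"x": -3.4, "y": -2.7, "rz": 0.006},
    {"x": -3.4, "y": -2.7, "rz": 0.006}
  ]
}}

```text
schema error: expected keys x, y, z, rx, ry, rz, jaw
```

>>> {"api": "send_rows", "payload": {
  "motion": [
    {"x": -1.6, "y": -4.2, "z": 0.5, "rz": 0.007},
    {"x": -1.6, "y": -4.2, "z": 0.5, "rz": 0.007},
    {"x": -1.6, "y": -4.2, "z": 0.5, "rz": 0.007},
    {"x": -1.7, "y": -4.2, "z": 0.5, "rz": 0.007},
    {"x": -1.7, "y": -4.2, "z": 0.5, "rz": 0.007}
  ]
}}

```text
schema error: expected keys x, y, z, rx, ry, rz, jaw
```

```bash
python3 - <<'E'
from h import *
print(pose()[:2]);s=snap('wrist','w1')
print(proj(s,(.49,-.056,.03)))
plan([(.42,-.2,.2,68)])
E
```

```text
(array([0.1556262 , 0.60485989, 0.24911906]), np.float64(75.5753017311668))
(np.float64(-166.15284214163205), np.float64(610.0517581505832))
[{"x": -2.4, "y": -3.76, "z": 0.26, "rz": 0.007}, {"x": -2.43, "y": -3.74, "z": 0.26, "rz": 0.007}, {"x": -2.45, "y": -3.72, "z": 0.26, "rz": 0.007}, {"x": -2.48, "y": -3.71, "z": 0.26, "rz": 0.007}, {"x": -2.51, "y": -3.69, "z": 0.26, "rz": 0.007}]
[{"x": -2.53, "y": -3.67, "z": 0.26, "rz": 0.007}, {"x": -2.56, "y": -3.65, "z": 0.26, "rz": 0.007}, {"x": -2.58, "y": -3.63, "z": 0.26, "rz": 0.007}, {"x": -2.61, "y": -3.62, "z": 0.26, "rz": 0.007}, {"x": -2.63, "y": -3.6, "z": 0.26, "rz": 0.007}]
[{"x": -2.66, "y": -3.58, "z": 0.26, "rz": 0.007}, {"x": -2.68, "y": -3.56, "z": 0.26, "rz": 0.007}, {"x": -2.71, "y": -3.54, "z": 0.26, "rz": 0.007}, {"x": -2.73, "y": -3.52, "z": 0.26, "rz": 0.007}, {"x": -2.76, "y": -3.5, "z": 0.26, "rz": 0.007}]
[{"x": -2.78, "y": -3.49, "z": 0.26, "rz": 0.007}, {"x": -2.81, "y": -3.47, "z": 0.26, "rz": 0.007}, {"x": -2.83, "y": -3.45, "z": 0.26, "rz": 0.007}, {"x": -2.85, "y": -3.43, "z": 0.26, "rz": 0.007}]
```

All keys are required; resend.

>>> {"api": "send_rows", "payload": {
  "motion": [
    {"x": -3.3, "y": -2.8, "z": 0, "rx": 0, "ry": 0, "rz": 0.006, "jaw": 8.8},
    {"x": -3.3, "y": -2.8, "z": 0, "rx": 0, "ry": 0, "rz": 0.006, "jaw": 8.8},
    {"x": -3.3, "y": -2.8, "z": 0, "rx": 0, "ry": 0, "rz": 0.006, "jaw": 8.8},
    {"x": -3.3, "y": -2.8, "z": 0, "rx": 0, "ry": 0, "rz": 0.006, "jaw": 8.8},
    {"x": -3.3, "y": -2.8, "z": 0, "rx": 0, "ry": 0, "rz": 0.006, "jaw": 8.8}
  ]
}}

```text
clock: 0.7
tool_pos: [0.2793, 0.4256, 0.2497]
eef_rot: [0.14, 0.99, 0.0, 0.0]
contact_force: [0.6, -0.6, 0.5]
opening: 1.0
finger_force: 0.0
```

>>> {"api": "send_rows", "payload": {
  "motion": [
    {"x": -3.4, "y": -2.7, "z": 0, "rx": 0, "ry": 0, "rz": 0.006, "jaw": 8.8},
    {"x": -3.4, "y": -2.7, "z": 0, "rx": 0, "ry": 0, "rz": 0.006, "jaw": 8.8},
    {"x": -3.4, "y": -2.7, "z": 0, "rx": 0, "ry": 0, "rz": 0.006, "jaw": 8.8},
    {"x": -3.4, "y": -2.7, "z": 0, "rx": 0, "ry": 0, "rz": 0.006, "jaw": 8.8},
    {"x": -3.4, "y": -2.7, "z": 0, "rx": 0, "ry": 0, "rz": 0.006, "jaw": 8.8}
  ]
}}

```text
clock: 1.2
tool_pos: [0.4029, 0.2472, 0.2498]
eef_rot: [0.155, 0.988, 0.0, 0.0]
contact_force: [0.2, 1.1, -0.1]
opening: 0.998
finger_force: 0.0
```

>>> {"api": "send_rows", "payload": {
  "motion": [
    {"x": -1.6, "y": -4.2, "z": 0.5, "rx": 0, "ry": 0, "rz": 0.007, "jaw": 8.8},
    {"x": -1.6, "y": -4.2, "z": 0.5, "rx": 0, "ry": 0, "rz": 0.007, "jaw": 8.8},
    {"x": -1.6, "y": -4.2, "z": 0.5, "rx": 0, "ry": 0, "rz": 0.007, "jaw": 8.8},
    {"x": -1.7, "y": -4.2, "z": 0.5, "rx": 0, "ry": 0, "rz": 0.007, "jaw": 8.8},
    {"x": -1.7, "y": -4.2, "z": 0.5, "rx": 0, "ry": 0, "rz": 0.007, "jaw": 8.8}
  ]
}}

```text
clock: 1.7
tool_pos: [0.4126, 0.0219, 0.2246]
eef_rot: [0.172, 0.985, 0.0, 0.0]
contact_force: [0.5, -0.6, -0.4]
opening: 1.0
finger_force: 0.0
```

```bash
sed -i 's/z=round(v\[2\],2),rz=round(-dy\/n,3)/z=round(v[2],2),rx=0,ry=0,rz=round(-dy\/n,3),jaw=k.get("jaw",8.8)/' h.py; python3 - <<'E'
from h import *
print(pose()[:2],get_state()['clock']);s=snap('wrist','w1')
print(proj(s,(.49,-.056,.03)))
plan([(.42,-.2,.2,68)])
E
```

```text
(array([0.41259787, 0.02186477, 0.22463095]), np.float64(70.14039320787198)) 1.7
(np.float64(255.4671002102187), np.float64(320.52384440561883))
[{"x": -1.66, "y": -3.92, "z": 0.47, "rx": 0, "ry": 0, "rz": 0.005, "jaw": 8.8}, {"x": -1.68, "y": -3.91, "z": 0.47, "rx": 0, "ry": 0, "rz": 0.005, "jaw": 8.8}, {"x": -1.7, "y": -3.9, "z": 0.47, "rx": 0, "ry": 0, "rz": 0.005, "jaw": 8.8}, {"x": -1.72, "y": -3.89, "z": 0.47, "rx": 0, "ry": 0, "rz": 0.005, "jaw": 8.8}, {"x": -1.74, "y": -3.89, "z": 0.47, "rx": 0, "ry": 0, "rz": 0.005, "jaw": 8.8}]
```

>>> {"api": "send_rows", "payload": {
  "motion": [
    {"x": -1.7, "y": -3.9, "z": 0.5, "rx": 0, "ry": 0, "rz": 0.005, "jaw": 8.8},
    {"x": -1.7, "y": -3.9, "z": 0.5, "rx": 0, "ry": 0, "rz": 0.005, "jaw": 8.8},
    {"x": -1.7, "y": -3.9, "z": 0.5, "rx": 0, "ry": 0, "rz": 0.005, "jaw": 8.8},
    {"x": -1.7, "y": -3.9, "z": 0.5, "rx": 0, "ry": 0, "rz": 0.005, "jaw": 8.8},
    {"x": -1.7, "y": -3.9, "z": 0.5, "rx": 0, "ry": 0, "rz": 0.005, "jaw": 8.8}
  ]
}}

```text
clock: 2.25
tool_pos: [0.4242, -0.1904, 0.1995]
eef_rot: [0.185, 0.983, 0.0, 0.0]
contact_force: [0.1, -0.2, 0.0]
opening: 1.001
finger_force: 0.0
```

```bash
python3 - <<'E'
from h import *
print(pose()[:2]);s=snap('wrist','w2')
print(proj(s,(.434,-.225,.014)))
a=load('w1')['img'];b=s['img']
cv2.imwrite('pics/m2.png',np.vstack([a[80:480,:],b[180:380,:]])[:,:,::-1])
E
```

```text
(array([ 0.42421738, -0.19043934,  0.19950733]), np.float64(68.6937062292496))
(np.float64(273.9665945687284), np.float64(236.3312656809767))
```

View pics/m2.png

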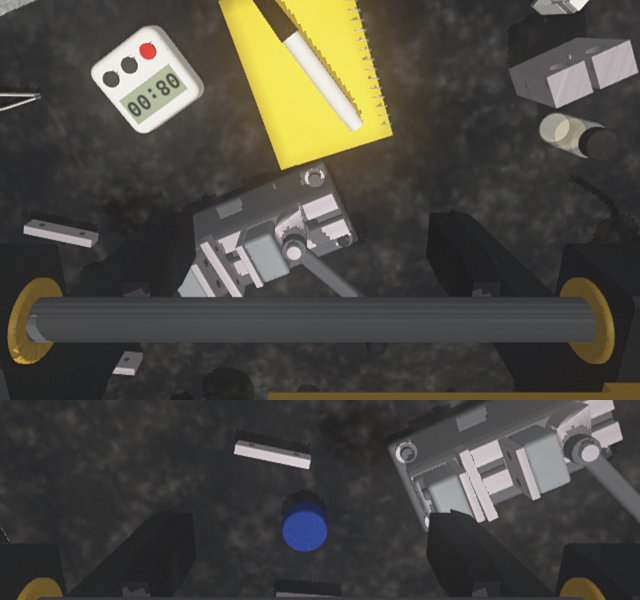

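```bash
python3 - <<'E'
from h import *
for nm,box in(('w2',(220,210,330,280)),('top0',(408,270,450,298))):
    s=load(nm); g=cv2.cvtColor(s['img'],cv2.COLOR_RGB2GRAY)
    x0,y0,x1,y1=box
    print(nm,np.round(onplane(s,(x0+x1)/2,(y0+y1)/2,.014),3), np.array(s['extrinsics'])[:3,3])
    for th in(90,130,170,200):
        m=(g[y0:y1,x0:x1]>th).astype(np.uint8)
        c=max(cv2.findContours(m,0,1)[0],key=cv2.contourArea)[:,0]+[x0,y0]
        w=np.array([onplane(s,*p,.014)[:2] for p in c],np.float32)
        r=cv2.minAreaRect(w*1000); bx=cv2.boxPoints(r)
        e=max(((bx[1]-bx[0]),(bx[2]-bx[1])),key=np.linalg.norm)
        print(th,np.round(r[0],1),np.round(r[1],1),np.degrees(np.arctan2(e[1],e[0])).round(1),len(c))
c=load('w2')['img'][215:275,220:330]
print(cv2.cvtColor(c,cv2.COLOR_RGB2GRAY)[10:48:2,52])
E
```

```text
w2 [ 0.441 -0.227  0.014] [ 0.35374985 -0.16388107  0.33275391]
90 [ 432.2 -225.4] [59.9 11.6] 56.3 186
130 [ 433.5 -226.4] [59.2  7.9] 56.6 165
170 [ 433.6 -226.6] [58.8  7.2] 56.6 162
200 [ 435.9 -222.6] [49.4  6.6] 55.6 168
top0 [ 0.435 -0.225  0.014] [0.33800436 0.01603491 0.98011691]
90 [ 436.5 -225.6] [60.9 12.1] 56.3 66
130 [ 436.9 -226.3] [60.2  9.3] 56.5 63
170 [ 436.6 -226.2] [60.2  8.2] 55.5 61
200 [ 436.4 -226.5] [58.8  7.6] 56.3 61
[ 41  84 101 115 208 203 202 207 177  46  54  57  62  59  56  53  52  50
  54]
```

```bash
python3 - <<'E'
from h import *
plan([(.435,-.2263,.06,56.4,4),(.435,-.2263,.0128,56.4,3)],jaw=7.6)
E
```

```text
[{"x": -0.53, "y": -0.52, "z": 3.47, "rx": 0, "ry": 0, "rz": 0.051, "jaw": 7.6}, {"x": -0.55, "y": -0.49, "z": 3.47, "rx": 0, "ry": 0, "rz": 0.051, "jaw": 7.6}, {"x": -0.58, "y": -0.46, "z": 3.47, "rx": 0, "ry": 0, "rz": 0.051, "jaw": 7.6}, {"x": -0.6, "y": -0.43, "z": 3.47, "rx": 0, "ry": 0, "rz": 0.051, "jaw": 7.6}, {"x": 0.0, "y": 0.0, "z": 1.57, "rx": 0, "ry": 0, "rz": -0.0, "jaw": 7.6}]
[{"x": 0.0, "y": 0.0, "z": 1.57, "rx": 0, "ry": 0, "rz": -0.0, "jaw": 7.6}, {"x": 0.0, "y": 0.0, "z": 1.57, "rx": 0, "ry": 0, "rz": -0.0, "jaw": 7.6}]
```

>>> {"api": "send_rows", "payload": {
  "motion": [
    {"x": -0.53, "y": -0.52, "z": 3.4, "rx": 0, "ry": 0, "rz": 0.051, "jaw": 7.6},
    {"x": -0.55, "y": -0.49, "z": 3.4, "rx": 0, "ry": 0, "rz": 0.051, "jaw": 7.6},
    {"x": -0.58, "y": -0.46, "z": 3.4, "rx": 0, "ry": 0, "rz": 0.051, "jaw": 7.6},
    {"x": -0.6, "y": -0.43, "z": 3.4, "rx": 0, "ry": 0, "rz": 0.051, "jaw": 7.6},
    {"x": 0, "y": 0, "z": 1.2, "rx": 0, "ry": 0, "rz": 0, "jaw": 7.6}
  ],
  "grip_force": 20
}}

```text
clock: 2.8
tool_pos: [0.4357, -0.2158, 0.0492]
eef_rot: [0.284, 0.959, -0.0, -0.001]
contact_force: [-0.6, 0.7, -0.4]
opening: 0.859
finger_force: 0.0
```

```bash
python3 - <<'E'
from h import *
plan([(.435,-.2263,.0128,56.4,5)],jaw=7.6)
E
```

```text
[{"x": -0.1, "y": -0.18, "z": 0.73, "rx": 0, "ry": 0, "rz": 0.002, "jaw": 7.6}, {"x": -0.1, "y": -0.18, "z": 0.73, "rx": 0, "ry": 0, "rz": 0.002, "jaw": 7.6}, {"x": -0.1, "y": -0.18, "z": 0.73, "rx": 0, "ry": 0, "rz": 0.002, "jaw": 7.6}, {"x": -0.1, "y": -0.18, "z": 0.73, "rx": 0, "ry": 0, "rz": 0.002, "jaw": 7.6}, {"x": -0.1, "y": -0.18, "z": 0.73, "rx": 0, "ry": 0, "rz": 0.002, "jaw": 7.6}]
```

>>> {"api": "send_rows", "payload": {
  "motion": [
    {"x": -0.1, "y": -0.2, "z": 0.7, "rx": 0, "ry": 0, "rz": 0.002, "jaw": 7.6},
    {"x": -0.1, "y": -0.2, "z": 0.7, "rx": 0, "ry": 0, "rz": 0.002, "jaw": 7.6},
    {"x": -0.1, "y": -0.2, "z": 0.7, "rx": 0, "ry": 0, "rz": 0.002, "jaw": 7.6},
    {"x": -0.1, "y": -0.2, "z": 0.7, "rx": 0, "ry": 0, "rz": 0.002, "jaw": 7.6},
    {"x": 0, "y": 0, "z": 0, "rx": 0, "ry": 0, "rz": 0, "jaw": 7.6}
  ]
}}

```text
clock: 3.3
tool_pos: [0.4351, -0.2251, 0.0235]
eef_rot: [0.288, 0.958, -0.0, -0.0]
contact_force: [-0.1, -0.8, 0.6]
opening: 0.862
finger_force: 0.0
```

```bash
python3 - <<'E'
from h import *
print(pose()[:2])
plan([(.435,-.2263,.0128,56.4,2)],jaw=7.6)
E
```

```text
(array([ 0.43506681, -0.22511501,  0.02347492]), np.float64(56.52070525352151))
[{"x": -0.03, "y": -0.05, "z": 0.53, "rx": 0, "ry": 0, "rz": 0.001, "jaw": 7.6}, {"x": -0.03, "y": -0.05, "z": 0.53, "rx": 0, "ry": 0, "rz": 0.001, "jaw": 7.6}]
```

>>> {"api": "send_rows", "payload": {
  "motion": [
    {"x": -0.03, "y": -0.05, "z": 0.5, "rx": 0, "ry": 0, "rz": 0.001, "jaw": 7.6},
    {"x": -0.03, "y": -0.05, "z": 0.4, "rx": 0, "ry": 0, "rz": 0.001, "jaw": 7.6},
    {"x": 0, "y": 0, "z": 0, "rx": 0, "ry": 0, "rz": 0, "jaw": 7.6},
    {"x": 0, "y": 0, "z": 0, "rx": 0, "ry": 0, "rz": 0, "jaw": 5.5},
    {"x": 0, "y": 0, "z": 0, "rx": 0, "ry": 0, "rz": 0, "jaw": 5.5}
  ]
}}

```text
clock: 3.8
tool_pos: [0.4352, -0.2259, 0.0148]
eef_rot: [0.289, 0.957, 0.0, 0.0]
contact_force: [-0.1, -0.7, -0.8]
opening: 0.706
finger_force: 0.1
```

>>> {"api": "send_rows", "payload": {
  "motion": [
    {"x": 0, "y": 0, "z": 0, "rx": 0, "ry": 0, "rz": 0, "jaw": 5.0},
    {"x": 0, "y": 0, "z": 0, "rx": 0, "ry": 0, "rz": 0, "jaw": 5.0},
    {"x": 0, "y": 0, "z": 0, "rx": 0, "ry": 0, "rz": 0, "jaw": 5.0},
    {"x": 0, "y": 0, "z": 0, "rx": 0, "ry": 0, "rz": 0, "jaw": 5.0},
    {"x": 0, "y": 0, "z": 0, "rx": 0, "ry": 0, "rz": 0, "jaw": 5.0}
  ]
}}

```text
clock: 4.3
tool_pos: [0.4352, -0.2259, 0.0148]
eef_rot: [0.289, 0.957, 0.0, 0.0]
contact_force: [-0.2, 0.2, 1.7]
opening: 0.676
finger_force: 20.0
```

```bash
python3 - <<'E'
from h import *
b=load('w2')['img'];t=load('top0')['img']
A=cv2.resize(b[170:320,385:585],None,fx=4,fy=4,interpolation=cv2.INTER_CUBIC)
cv2.imwrite('pics/m3.png',cv2.convertScaleAbs(A[:,:,::-1],alpha=1.3))
E
```

```text
(no output)
```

View pics/m3.png

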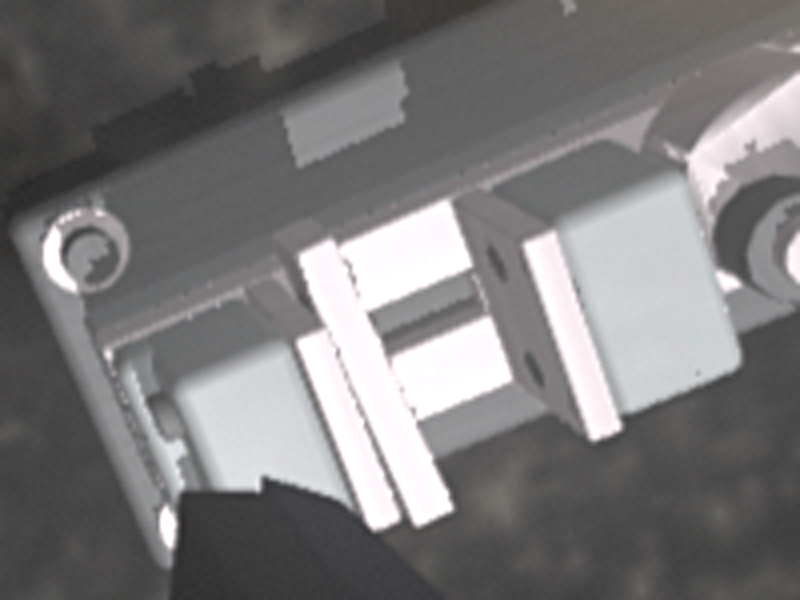

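>>> {"api": "send_rows", "payload": {
  "motion": [
    {"x": 0, "y": 0, "z": -2, "rx": 0, "ry": 0, "rz": 0, "jaw": 5.0},
    {"x": 0, "y": 0, "z": -3, "rx": 0, "ry": 0, "rz": 0, "jaw": 5.0},
    {"x": 0, "y": 0, "z": -4, "rx": 0, "ry": 0, "rz": 0, "jaw": 5.0},
    {"x": 0, "y": 0, "z": -3, "rx": 0, "ry": 0, "rz": 0, "jaw": 5.0},
    {"x": 0, "y": 0, "z": 0, "rx": 0, "ry": 0, "rz": 0, "jaw": 5.0}
  ]
}}

```text
clock: 4.8
tool_pos: [0.437, -0.2269, 0.1379]
eef_rot: [0.289, 0.957, -0.0, 0.003]
contact_force: [0.7, -0.0, -1.1]
opening: 0.674
finger_force: 20.0
```

```bash
python3 - <<'E'
from h import *
s=load('w2'); P=lambda u,v,z: onplane(s,385+u/4-.375,170+v/4-.375,z)[:2]*1000
S1,S2=P(526,243,.06),P(590,438,.06)
F1,F2=P(326,335,.06),P(400,522,.06)
q=[P(*c,.044) for c in((300,250),(335,238),(452,512),(418,525))]
print('S',S1,S2,'F',F1,F2); 
ang=lambda a,b:np.degrees(np.arctan2(*(b-a)[::-1]))
print(ang(S1,S2),ang(F1,F2),np.linalg.norm(S2-S1),np.linalg.norm(F2-F1))
print('par',np.mean(q,0),ang(q[0],q[3]),ang(q[1],q[2]),np.linalg.norm(q[3]-q[0]),np.linalg.norm(q[1]-q[0]))
# top view: jaw tops
t=load('top0'); T=lambda u,v,z: onplane(t,285+u/4-.375,215+v/4-.375,z)[:2]*1000
# foot corners in crop m1 (z=.01): TL,TR,BR,BL approx
print('foot',T(345,90,.01),T(395,245,.01),T(25,160,.01),T(70,300,.01))
# hole centres
print('holes',T(336,108,.01),T(369,234,.01),T(72,166,.01),T(97,290,.01))
print('fix lip',T(298,125,.06),T(323,203,.06)); print('sl lip',T(228,140,.06),T(242,212,.06)); print('pivot',T(149,198,.07),'handle',T(44,42,.1))
E
```

```text
S [476.86365427 -65.08252351] [515.07748786 -62.93923565] F [ 480.47019294 -100.23933402] [518.60450641 -97.32482709]
3.210167974955628 4.370471909707893 38.273891368240626 38.245525427162335
par [500.45518877 -90.3339723 ] 5.9023531444485915 6.120853440058304 59.46454898032094 6.306436040430733
foot [ 545.66982684 -129.82508011] [ 464.60830156 -140.37090057] [534.2432643  34.3091544] [461.62647536  22.17364598]
holes [ 537.210825   -123.72991192] [ 471.9171095 -128.6737866] [527.71751803  11.54742282] [464.51808872   8.34364071]
fix lip [521.49421321 -97.2438382 ] [ 482.739018   -102.46435095]
sl lip [519.29044824 -63.1973875 ] [484.2027416  -64.08952169]
pivot [495.60001123 -21.46914055] handle [569.40370778  16.32149379]
```

```bash
cat >> h.py <<'E'
O=np.array([.501,-.0994]); VY=3.8
def V(x,y=0):  # vise frame -> world xy
    a=np.radians(VY); return O+x*np.array([np.sin(a),-np.cos(a)])+y*np.array([np.cos(a),np.sin(a)])
def W(p):
    a=np.radians(VY); d=np.array(p)[:2]-O; return d@[np.sin(a),-np.cos(a)],d@[np.cos(a),np.sin(a)]
E
python3 - <<'E'
from h import *
print(pose()[:2],V(-.019))
plan([(*V(-.019),.12,3.8)],jaw=5)
E
```

```text
(array([ 0.43695785, -0.22686341,  0.13791309]), np.float64(56.40074188911175)) [ 0.4997408  -0.08044177]
[{"x": 0.41, "y": 2.24, "z": 0.26, "rx": 0, "ry": 0, "rz": 0.131, "jaw": 5}, {"x": 0.7, "y": 2.17, "z": 0.26, "rx": 0, "ry": 0, "rz": 0.131, "jaw": 5}, {"x": 0.98, "y": 2.06, "z": 0.26, "rx": 0, "ry": 0, "rz": 0.131, "jaw": 5}, {"x": 1.24, "y": 1.91, "z": 0.26, "rx": 0, "ry": 0, "rz": 0.131, "jaw": 5}, {"x": 1.48, "y": 1.73, "z": 0.26, "rx": 0, "ry": 0, "rz": 0.131, "jaw": 5}]
[{"x": 1.69, "y": 1.52, "z": 0.26, "rx": 0, "ry": 0, "rz": 0.131, "jaw": 5}, {"x": 1.88, "y": 1.29, "z": 0.26, "rx": 0, "ry": 0, "rz": 0.131, "jaw": 5}]
```

>>> {"api": "send_rows", "payload": {
  "motion": [
    {"x": 0.4, "y": 2.25, "z": 0.2, "rx": 0, "ry": 0, "rz": 0.131, "jaw": 5},
    {"x": 0.7, "y": 2.2, "z": 0.2, "rx": 0, "ry": 0, "rz": 0.131, "jaw": 5},
    {"x": 1.0, "y": 2.05, "z": 0.2, "rx": 0, "ry": 0, "rz": 0.131, "jaw": 5},
    {"x": 1.25, "y": 1.9, "z": 0.2, "rx": 0, "ry": 0, "rz": 0.131, "jaw": 5},
    {"x": 1.5, "y": 1.75, "z": 0.2, "rx": 0, "ry": 0, "rz": 0.131, "jaw": 5}
  ]
}}

```text
clock: 5.3
tool_pos: [0.4797, -0.1197, 0.1237]
eef_rot: [0.584, 0.812, -0.001, -0.001]
contact_force: [1.1, -0.1, -0.1]
opening: 0.68
finger_force: 20.0
```

>>> {"api": "send_rows", "payload": {
  "motion": [
    {"x": 1.7, "y": 1.5, "z": 0.2, "rx": 0, "ry": 0, "rz": 0.131, "jaw": 5},
    {"x": 1.9, "y": 1.3, "z": 0.2, "rx": 0, "ry": 0, "rz": 0.131, "jaw": 5},
    {"x": 0, "y": 0, "z": 0, "rx": 0, "ry": 0, "rz": 0, "jaw": 5},
    {"x": 0, "y": 0, "z": 0, "rx": 0, "ry": 0, "rz": 0, "jaw": 5},
    {"x": 0, "y": 0, "z": 0, "rx": 0, "ry": 0, "rz": 0, "jaw": 5}
  ]
}}

```text
clock: 5.8
tool_pos: [0.4968, -0.0798, 0.1204]
eef_rot: [0.683, 0.731, -0.001, -0.0]
contact_force: [-0.2, 0.0, -0.1]
opening: 0.672
finger_force: 20.0
```

```bash
python3 - <<'E'
from h import *
print(pose()[:2],get_state()['opening']); s=snap('wrist','w3')
cv2.imwrite('pics/w3.png',s['img'][:,:,::-1])
plan([(*V(-.019),.07,3.8,5)],jaw=5)
E
```

```text
(array([ 0.49676847, -0.07979053,  0.12035315]), np.float64(3.887162967476116)) 0.6723381811710293
[{"x": -0.01, "y": 0.06, "z": 1.01, "rx": 0, "ry": 0, "rz": 0.0, "jaw": 5}, {"x": -0.01, "y": 0.06, "z": 1.01, "rx": 0, "ry": 0, "rz": 0.0, "jaw": 5}, {"x": -0.01, "y": 0.06, "z": 1.01, "rx": 0, "ry": 0, "rz": 0.0, "jaw": 5}, {"x": -0.01, "y": 0.06, "z": 1.01, "rx": 0, "ry": 0, "rz": 0.0, "jaw": 5}, {"x": -0.01, "y": 0.06, "z": 1.01, "rx": 0, "ry": 0, "rz": 0.0, "jaw": 5}]
```

View pics/w3.png

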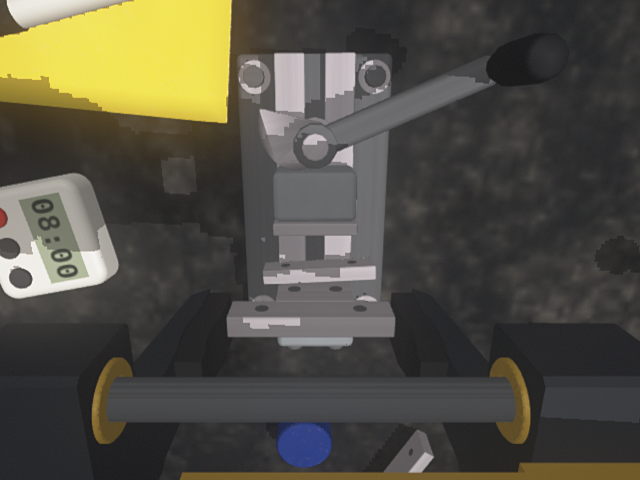

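```bash
python3 - <<'E'
from h import *
s=load('w3')
for p in((-.036,-.02,.06),(-.036,.02,.06),(-.066,0,.06),(-.076,0,.07),(-.0131,-.03,.044),(-.0131,.03,.044),(-.005,-.03,.044),(-.005,.03,.044)): print(p,np.round(proj(s,[*V(*p[:2]),p[2]]),1))
g=cv2.cvtColor(s['img'],cv2.COLOR_RGB2GRAY)
for c in(285,300,330,350): print(c,g[212:242,c])
for r in(200,228): print(r,g[r,266:284],g[r,346:364])
print(np.round([onplane(s,314.7,147,.07)],4))
cv2.imwrite('pics/m4.png',cv2.resize(s['img'][210:345,220:400],None,fx=4.4,fy=4.4,interpolation=cv2.INTER_CUBIC)[:,:,::-1])
E
```

```text
(-0.036, -0.02, 0.06) [275.2 235.7]
(-0.036, 0.02, 0.06) [360.1 235.9]
(-0.066, 0, 0.06) [318.1 172.1]
(-0.076, 0, 0.07) [318.6 151.9]
(-0.0131, -0.03, 0.044) [259.5 268.7]
(-0.0131, 0.03, 0.044) [374.3 269. ]
(-0.005, -0.03, 0.044) [260. 283.]
(-0.005, 0.03, 0.044) [373.6 283.3]
285 [103 104 104 104 106 102  98  91  85  89 103 112 125 125 121 120 121 121
 120 119 122 121 118 112 125 123 124 124 124 124]
300 [105 106 104 105 105 103  99  93  86  89 105 112 127 125 122 121 122 121
 123 121 122 122 117 113 128 128 128 128 126 126]
330 [104 104 105 105 105 102  97  89  85  94 105 112 128 126 122 122 123 122
 122 123 123 123 119 139 191 191 188 188 188 189]
350 [104 105 104 105 105 101  94  86  84  95 104 112 128 126 123 122 122 122
 123 124 124 124 119 145 200 200 197 194 193 187]
200 [ 73  75  73  74  74  74  74  83  97 100 100 102 103 105 105 104 105 105] [106 104 105 106 106 105 102  98  97  95 120 112 111 111 111 109 110 109]
228 [ 74  75  73  75  75  73  77 114 121 120 120 119 121 119 120 120 120 120] [123 122 122 122 122 124 122 123 122 124 114 100 109 112 110 111 110 110]
[[ 0.4942 -0.0216  0.07  ]]
```

View pics/m4.png

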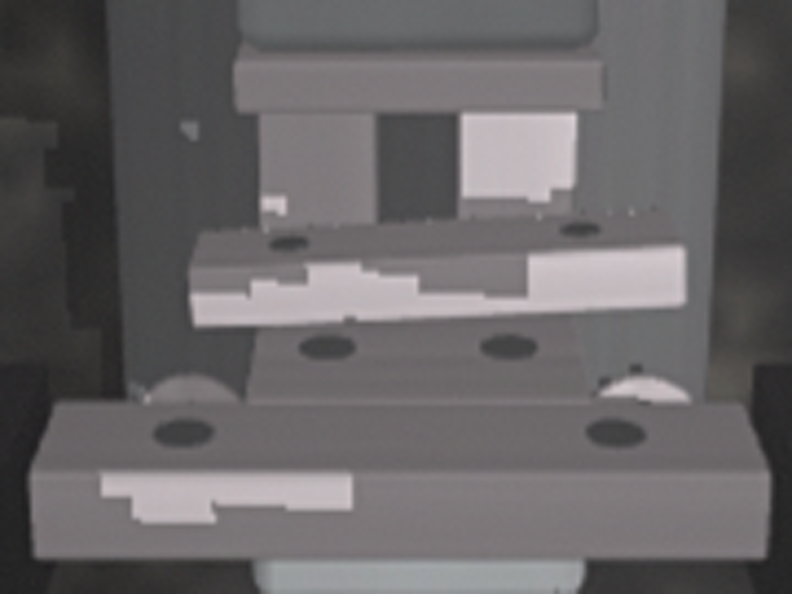

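```bash
sed -i 's/O=np.array.*; VY/O=np.array([.4996,-.0993]); VY/' h.py; python3 - <<'E'
from h import *
s=load('w3'); p=onplane(s,220+400/4.4,210+514/4.4,.1196);print(p, W(p))
plan([(*V(-.020),.06,3.8,5)],jaw=5)
E
```

```text
[ 0.49654827 -0.07881137  0.1196    ] (np.float64(-0.020645832026584727), np.float64(-0.0016871631915924632))
[{"x": 0.01, "y": 0.03, "z": 1.21, "rx": 0, "ry": 0, "rz": 0.0, "jaw": 5}, {"x": 0.01, "y": 0.03, "z": 1.21, "rx": 0, "ry": 0, "rz": 0.0, "jaw": 5}, {"x": 0.01, "y": 0.03, "z": 1.21, "rx": 0, "ry": 0, "rz": 0.0, "jaw": 5}, {"x": 0.01, "y": 0.03, "z": 1.21, "rx": 0, "ry": 0, "rz": 0.0, "jaw": 5}, {"x": 0.01, "y": 0.03, "z": 1.21, "rx": 0, "ry": 0, "rz": 0.0, "jaw": 5}]
```

>>> {"api": "send_rows", "payload": {
  "motion": [
    {"x": 0, "y": 0.04, "z": 1.2, "rx": 0, "ry": 0, "rz": 0, "jaw": 5},
    {"x": 0, "y": 0.04, "z": 1.2, "rx": 0, "ry": 0, "rz": 0, "jaw": 5},
    {"x": 0, "y": 0.04, "z": 1.2, "rx": 0, "ry": 0, "rz": 0, "jaw": 5},
    {"x": 0, "y": 0.04, "z": 1.2, "rx": 0, "ry": 0, "rz": 0, "jaw": 5},
    {"x": 0, "y": 0.04, "z": 1.2, "rx": 0, "ry": 0, "rz": 0, "jaw": 5}
  ]
}}

```text
clock: 6.35
tool_pos: [0.4995, -0.0782, 0.0593]
eef_rot: [0.683, 0.731, -0.0, -0.0]
contact_force: [0.1, 0.6, -1.3]
opening: 0.676
finger_force: 20.0
```

>>> {"api": "send_rows", "payload": {
  "motion": [
    {"x": 0, "y": 0, "z": 0.4, "rx": 0, "ry": 0, "rz": 0, "jaw": 5},
    {"x": 0, "y": 0, "z": 0.4, "rx": 0, "ry": 0, "rz": 0, "jaw": 5},
    {"x": 0, "y": 0, "z": 0.2, "rx": 0, "ry": 0, "rz": 0, "jaw": 5},
    {"x": 0, "y": 0, "z": 0, "rx": 0, "ry": 0, "rz": 0, "jaw": 5},
    {"x": 0, "y": 0, "z": 0, "rx": 0, "ry": 0, "rz": 0, "jaw": 5}
  ]
}}

```text
clock: 6.85
tool_pos: [0.501, -0.0781, 0.0513]
eef_rot: [0.683, 0.731, 0.001, 0.001]
contact_force: [3.7, 1.7, 2.2]
opening: 0.671
finger_force: 20.3
```

```bash
python3 - <<'E'
from h import *
p,y,st=pose();print(p,y,W(p),st['contact_force'],st['moment'])
E
```

```text
[ 0.500964   -0.07812203  0.05128144] 3.916229027897702 (np.float64(-0.021041009877620715), np.float64(0.0027645463773022356)) [3.67503349 1.66552892 2.24107053] [ 0.10892811 -0.73911347  0.02753893]
```

```bash
python3 - <<'E'
from h import *
s=snap('wrist','w4'); t=snap('scene','s4')
a=cv2.resize(s['img'][150:400,160:480],(640,500)); b=cv2.resize(t['img'][190:290,300:420],(600,500),interpolation=cv2.INTER_CUBIC)[:, :]
cv2.imwrite('pics/m5.png',np.hstack([cv2.resize(a,(440,344)),cv2.resize(b,(360,344))])[:,:,::-1])
E
```

```text
(no output)
```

View pics/m5.png

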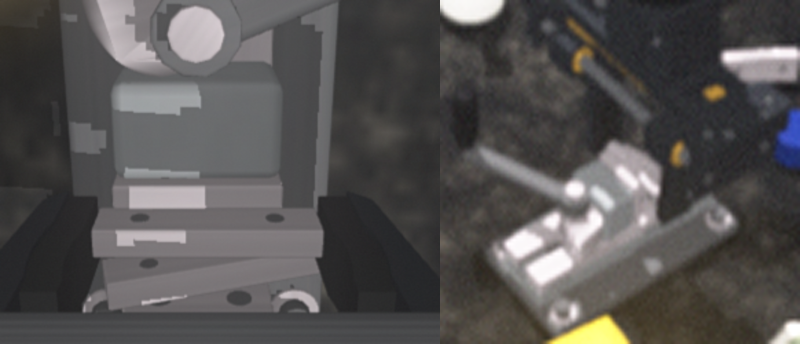

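>>> {"api": "send_rows", "payload": {
  "motion": [
    {"x": 0, "y": 0, "z": -0.6, "rx": 0, "ry": 0, "rz": 0, "jaw": 5},
    {"x": 0, "y": 0, "z": -0.6, "rx": 0, "ry": 0, "rz": 0, "jaw": 5},
    {"x": 0, "y": 0, "z": -0.6, "rx": 0, "ry": 0, "rz": 0, "jaw": 5},
    {"x": 0, "y": 0, "z": 0, "rx": 0, "ry": 0, "rz": 0, "jaw": 5},
    {"x": 0, "y": 0, "z": 0, "rx": 0, "ry": 0, "rz": 0, "jaw": 5}
  ]
}}

```text
clock: 7.45
tool_pos: [0.4994, -0.0783, 0.0689]
eef_rot: [0.683, 0.731, -0.0, -0.0]
contact_force: [-0.3, 0.3, -0.8]
opening: 0.675
finger_force: 20.0
```

```bash
python3 - <<'E'
from h import *
p,y,st=pose();print(p,y,W(p),st['contact_force'])
s=snap('wrist','w5'); s=s['img'][150:400,160:480]
cv2.imwrite('pics/m6.png',cv2.resize(s,(768,600),interpolation=cv2.INTER_CUBIC)[:,:,::-1])
plan([(*V(-.028),p[2],3.8,3)],jaw=5)
E
```

```text
[ 0.49941846 -0.07828307  0.06887678] 3.8894381885710527 (np.float64(-0.02098275045335679), np.float64(0.0012117305265943582)) [-0.34242948  0.32799296 -0.76288454]
[{"x": 0.23, "y": -0.04, "z": -0.01, "rx": 0, "ry": 0, "rz": 0.001, "jaw": 5}, {"x": 0.23, "y": -0.04, "z": -0.01, "rx": 0, "ry": 0, "rz": 0.001, "jaw": 5}, {"x": 0.23, "y": -0.04, "z": -0.01, "rx": 0, "ry": 0, "rz": 0.001, "jaw": 5}]
```

View pics/m6.png

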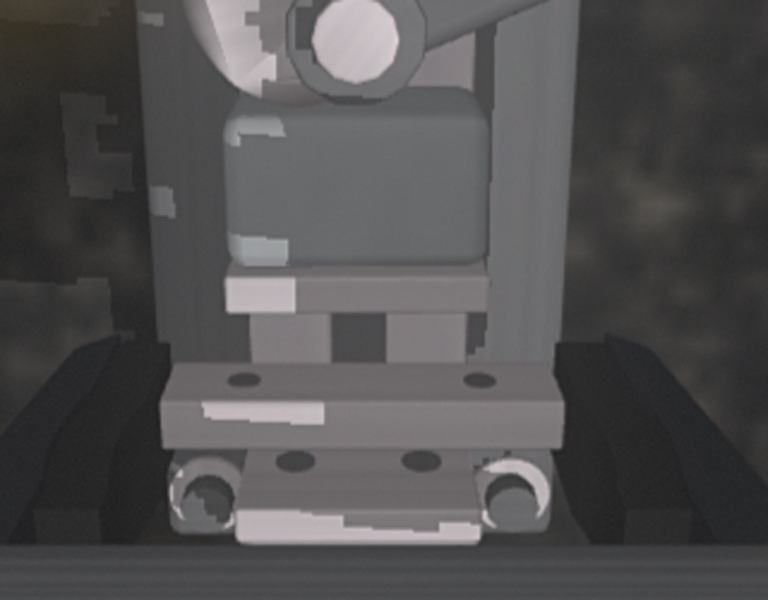

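```bash
python3 - <<'E'
from h import *
s=load('w5')
for r in(362,447): 
  for z in(.044,.03): print(r,z,W(onplane(s,160+360/2.4,150+r/2.4,z)))
print(W(onplane(s,160+357/2.4,150+312/2.4,.06)))
s=load('w4')  # m5 left scale 440/320
f=lambda u,v,z: W(onplane(s,160+u*320/440,150+v*250/344,z))
print([np.round(f(*p),4) for p in((103,270,.044),(105,303,.044),(320,258,.044),(320,290,.044),(112,207,.06),(281,207,.06))])
E
```

```text
362 0.044 (np.float64(-0.020446807207067128), np.float64(0.0006620071467974947))
362 0.03 (np.float64(-0.0137984960687426), np.float64(0.0006506576446983354))
447 0.044 (np.float64(-0.0043765736435531595), np.float64(0.0006955431467122643))
447 0.03 (np.float64(0.0036946147312037062), np.float64(0.000687162961187873))
(np.float64(-0.03619229645869326), np.float64(0.00021133496448553233))
[array([-0.0104, -0.0255]), array([-0.0001, -0.0255]), array([-0.0141,  0.0328]), array([-0.0043,  0.0334]), array([-0.0366, -0.0196]), array([-0.0366,  0.0195])]
```

>>> {"api": "send_rows", "payload": {
  "motion": [
    {"x": 0.23, "y": -0.03, "z": 0, "rx": 0, "ry": 0, "rz": 0, "jaw": 5},
    {"x": 0.23, "y": -0.03, "z": 0, "rx": 0, "ry": 0, "rz": 0, "jaw": 5},
    {"x": 0.23, "y": -0.03, "z": 0.3, "rx": 0, "ry": 0, "rz": 0, "jaw": 5},
    {"x": 0, "y": 0, "z": 0.7, "rx": 0, "ry": 0, "rz": 0, "jaw": 5},
    {"x": 0, "y": 0, "z": 0.5, "rx": 0, "ry": 0, "rz": 0, "jaw": 5}
  ]
}}

```text
clock: 8.0
tool_pos: [0.4982, -0.0712, 0.053]
eef_rot: [0.682, 0.731, -0.0, -0.0]
contact_force: [-0.2, -0.6, -0.3]
opening: 0.674
finger_force: 20.0
```

>>> {"api": "send_rows", "payload": {
  "motion": [
    {"x": 0, "y": 0, "z": 0.4, "rx": 0, "ry": 0, "rz": 0, "jaw": 5},
    {"x": 0, "y": 0, "z": 0.2, "rx": 0, "ry": 0, "rz": 0, "jaw": 5},
    {"x": 0, "y": 0, "z": 0.1, "rx": 0, "ry": 0, "rz": 0, "jaw": 5},
    {"x": 0, "y": 0, "z": 0.0, "rx": 0, "ry": 0, "rz": 0, "jaw": 5},
    {"x": 0, "y": 0, "z": 0, "rx": 0, "ry": 0, "rz": 0, "jaw": 5}
  ]
}}

```text
clock: 8.5
tool_pos: [0.4984, -0.0715, 0.0468]
eef_rot: [0.683, 0.731, 0.0, 0.0]
contact_force: [0.4, -0.5, -0.5]
opening: 0.677
finger_force: 20.0
```

```bash
python3 - <<'E'
from h import *
p,y,st=pose();print(p,y,W(p),st['contact_force'])
E
```

```text
[ 0.49842668 -0.07147231  0.04681894] 3.8924399017962896 (np.float64(-0.027844269513287834), np.float64(0.0006735044689465998)) [ 0.38770314 -0.47811568 -0.52343575]
```

>>> {"api": "send_rows", "payload": {
  "motion": [
    {"x": 0, "y": 0, "z": 0.15, "rx": 0, "ry": 0, "rz": 0, "jaw": 5},
    {"x": 0, "y": 0, "z": 0.1, "rx": 0, "ry": 0, "rz": 0, "jaw": 5},
    {"x": 0, "y": 0, "z": 0, "rx": 0, "ry": 0, "rz": 0, "jaw": 5},
    {"x": 0, "y": 0, "z": 0, "rx": 0, "ry": 0, "rz": 0, "jaw": 7},
    {"x": 0, "y": 0, "z": 0, "rx": 0, "ry": 0, "rz": 0, "jaw": 7}
  ]
}}

```text
clock: 9.0
tool_pos: [0.4984, -0.0714, 0.0442]
eef_rot: [0.683, 0.731, 0.0, 0.0]
contact_force: [0.1, 0.1, 0.3]
opening: 0.789
finger_force: 0.0
```

>>> {"api": "send_rows", "payload": {
  "motion": [
    {"x": 0, "y": 0, "z": 0, "rx": 0, "ry": 0, "rz": 0, "jaw": 7},
    {"x": 0, "y": 0, "z": -2, "rx": 0, "ry": 0, "rz": 0, "jaw": 7},
    {"x": 0.6, "y": 0, "z": -3, "rx": 0, "ry": 0, "rz": 0, "jaw": 7},
    {"x": 1.2, "y": 0, "z": -0.8, "rx": 0, "ry": 0, "rz": 0, "jaw": 4.7},
    {"x": 0, "y": 0, "z": 0, "rx": 0, "ry": 0, "rz": 0, "jaw": 4.7}
  ]
}}

```text
clock: 9.5
tool_pos: [0.4977, -0.0513, 0.103]
eef_rot: [0.682, 0.732, 0.001, 0.0]
contact_force: [0.7, 0.3, -0.7]
opening: 0.635
finger_force: 0.0
```

```bash
python3 - <<'E'
from h import *
p,y,st=pose();print(p,y,W(p),st['opening']*88.1,st['contact_force'])
s=snap('wrist','w6'); s=s['img'][150:400,160:480]
cv2.imwrite('pics/m7.png',cv2.resize(s,(768,600),interpolation=cv2.INTER_CUBIC)[:,:,::-1])
E
```

```text
[ 0.49773707 -0.05127916  0.10299296] 4.068003125657882 (np.float64(-0.04803873247586681), np.float64(0.0013236912995442218)) 55.97389222212979 [ 0.74921398  0.25868021 -0.73176864]
```

View pics/m7.png

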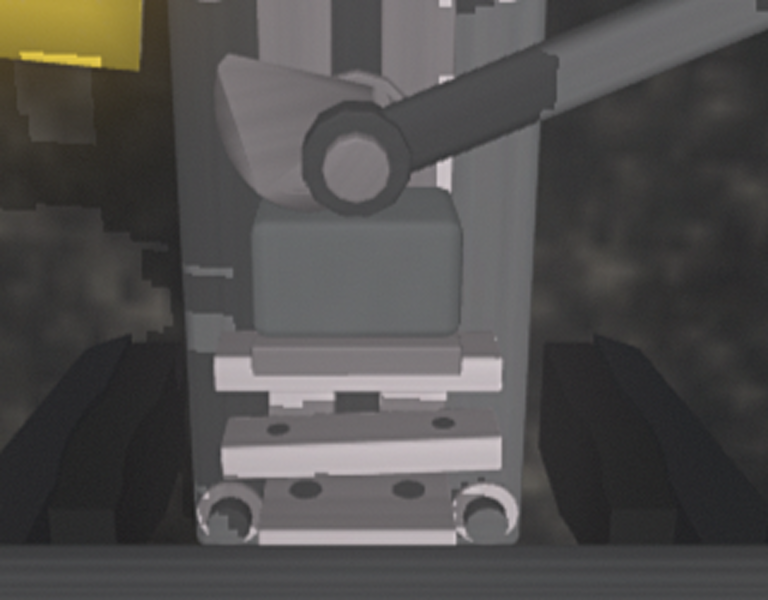

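```bash
python3 - <<'E'
from h import *
s=load('w6'); f=lambda u,v,z: np.round(np.array(W(onplane(s,160+u/2.4,150+v/2.4,z)))*1000,1)
print('low',f(215,390,.044),f(500,390,.044)); print('first',f(222,447,.044),f(222,477,.044),f(500,435,.044),f(500,467,.044)); print('lip',f(252,374,.06),f(461,374,.06))
p,y,st=pose();print(p,W(p),y,st['opening']*88.1)
plan([(*V(-.050),.07,3.8,2)],jaw=4.7)
E
```

```text
low [-24.9 -28.9] [-25.2  29.9]
first [-11.7 -27.9] [ -4.6 -28.2] [-14.8  30.3] [-7.2 30.6]
lip [-36.4 -19.4] [-36.5  19.9]
[ 0.49724867 -0.05224945  0.10221158] (np.float64(-0.04710294198569345), np.float64(0.0007720678121183023)) 4.0212796861511935 51.78760169324562
[{"x": 0.15, "y": -0.04, "z": 1.61, "rx": 0, "ry": 0, "rz": 0.002, "jaw": 4.7}, {"x": 0.14, "y": -0.04, "z": 1.61, "rx": 0, "ry": 0, "rz": 0.002, "jaw": 4.7}]
```

>>> {"api": "send_rows", "payload": {
  "motion": [
    {"x": 0.2, "y": -0.05, "z": 1.6, "rx": 0, "ry": 0, "rz": 0.002, "jaw": 4.7},
    {"x": 0.1, "y": -0.03, "z": 1.6, "rx": 0, "ry": 0, "rz": 0.002, "jaw": 4.7},
    {"x": 0, "y": 0, "z": 1.2, "rx": 0, "ry": 0, "rz": 0, "jaw": 4.7},
    {"x": 0, "y": 0, "z": 1.0, "rx": 0, "ry": 0, "rz": 0, "jaw": 4.7},
    {"x": 0, "y": 0, "z": 0, "rx": 0, "ry": 0, "rz": 0, "jaw": 4.7}
  ]
}}

```text
clock: 10.05
tool_pos: [0.4951, -0.0507, 0.0466]
eef_rot: [0.684, 0.729, -0.001, -0.001]
contact_force: [-0.3, 1.1, 0.3]
opening: 0.536
finger_force: 0.0
```

```bash
python3 - <<'E'
from h import *
p,y,st=pose();print(p,W(p),y,st['opening']*88.1,st['contact_force'])
E
```

```text
[ 0.49513013 -0.05066483  0.04656235] (np.float64(-0.04882447666671004), np.float64(-0.0012368009496680253)) 3.6537811957689112 47.195236345875166 [-0.32826375  1.11043198  0.26421744]
```

Push +x (tool −x) by ~17 mm.

>>> {"api": "send_rows", "payload": {
  "motion": [
    {"x": -0.4, "y": 0.02, "z": 0, "rx": 0, "ry": 0, "rz": -0.001, "jaw": 4.7},
    {"x": -0.4, "y": 0.02, "z": 0, "rx": 0, "ry": 0, "rz": -0.001, "jaw": 4.7},
    {"x": -0.4, "y": 0.02, "z": 0, "rx": 0, "ry": 0, "rz": 0, "jaw": 4.7},
    {"x": -0.3, "y": 0.02, "z": 0, "rx": 0, "ry": 0, "rz": 0, "jaw": 4.7},
    {"x": -0.2, "y": 0, "z": 0, "rx": 0, "ry": 0, "rz": 0, "jaw": 4.7}
  ]
}}

```text
clock: 10.55
tool_pos: [0.4983, -0.0679, 0.0485]
eef_rot: [0.684, 0.73, 0.0, 0.0]
contact_force: [-0.2, -0.5, -0.8]
opening: 0.534
finger_force: 0.2
```

>>> {"api": "send_rows", "payload": {
  "motion": [
    {"x": 0, "y": 0, "z": 0, "rx": 0, "ry": 0, "rz": 0, "jaw": 4.7},
    {"x": 0.5, "y": 0, "z": 0, "rx": 0, "ry": 0, "rz": 0, "jaw": 4.7},
    {"x": 0.7, "y": 0, "z": -2, "rx": 0, "ry": 0, "rz": 0, "jaw": 4.7},
    {"x": 0.4, "y": 0, "z": -4, "rx": 0, "ry": 0, "rz": 0, "jaw": 4.7},
    {"x": 0, "y": 0, "z": -2, "rx": 0, "ry": 0, "rz": 0, "jaw": 8}
  ]
}}

```text
clock: 11.05
tool_pos: [0.4974, -0.05, 0.1301]
eef_rot: [0.683, 0.731, 0.001, 0.0]
contact_force: [1.0, 0.4, 0.6]
opening: 0.6
finger_force: 0.0
```

```bash
cat >> h.py <<'E'
def bars(nm):
    "edges of bars along rows in vise frame: sample luminance on z=.044 lines"
    s=load(nm); g=cv2.cvtColor(s['img'],cv2.COLOR_RGB2GRAY).astype(np.float32)
    for y in(-.027,-.023,.023,.027):
        xs=np.arange(-.036,.001,.001); 
        print(y,[int(g[int(round(v)),int(round(u))]) for u,v in (proj(s,[*V(x,y),.044]) for x in xs)])
E
python3 - <<'E'
from h import *
p,y,st=pose();print(p,W(p),y,st['contact_force'])
bars('w6');print();snap('wrist','w7');bars('w7')
E
```

```text
[ 0.4973634  -0.050036    0.13008418] (np.float64(-0.049303917249873444), np.float64(0.0010332323688390277)) 3.8828092992152725 [1.00765627 0.44633582 0.62322763]
-0.027 [101, 102, 100, 127, 169, 183, 182, 180, 178, 178, 181, 161, 69, 73, 74, 74, 74, 74, 80, 93, 100, 102, 103, 100, 138, 186, 186, 181, 180, 181, 181, 119, 86, 104, 117, 117, 70]
-0.023 [102, 102, 101, 126, 172, 184, 184, 181, 181, 179, 183, 164, 71, 75, 75, 74, 74, 88, 102, 101, 103, 102, 103, 98, 155, 185, 184, 182, 181, 178, 180, 167, 70, 74, 103, 120, 119]
0.023 [106, 107, 103, 123, 190, 195, 190, 189, 187, 187, 191, 124, 108, 109, 110, 106, 106, 107, 107, 107, 107, 106, 179, 194, 192, 187, 186, 184, 186, 177, 106, 107, 98, 79, 158, 168, 120]
0.027 [106, 106, 104, 123, 189, 196, 191, 189, 187, 186, 191, 124, 109, 108, 109, 108, 107, 107, 107, 108, 106, 114, 184, 195, 192, 188, 185, 184, 187, 172, 105, 98, 88, 184, 183, 167, 66]

-0.027 [74, 74, 75, 75, 75, 74, 75, 74, 89, 99, 101, 103, 100, 107, 176, 184, 183, 180, 178, 177, 182, 165, 101, 100, 118, 181, 185, 185, 183, 181, 183, 169, 85, 73, 82, 113, 119]
-0.023 [74, 73, 74, 74, 76, 74, 75, 75, 98, 102, 103, 104, 100, 105, 177, 185, 184, 181, 180, 180, 184, 168, 101, 99, 125, 185, 185, 184, 181, 181, 182, 170, 77, 76, 74, 80, 92]
0.023 [110, 110, 110, 111, 110, 110, 109, 109, 108, 108, 107, 107, 104, 138, 185, 194, 194, 189, 185, 186, 193, 114, 137, 197, 194, 189, 186, 186, 188, 188, 111, 109, 110, 110, 109, 83, 92]
0.027 [109, 109, 110, 110, 109, 110, 110, 108, 106, 105, 107, 108, 104, 139, 184, 197, 193, 188, 187, 186, 192, 125, 158, 195, 195, 189, 187, 186, 189, 180, 107, 109, 109, 81, 89, 172, 189]
```

```bash
python3 - <<'E'
from h import *
t=load('top0'); T=lambda u,v,z: onplane(t,175+(u-600)/4-.375,278+v/4-.375,z)[:2]*1000
c=[T(*p,.06) for p in((625,140),(745,103),(760,145),(637,190))]; c2=np.array(c)
print(c2.round(1),c2.mean(0).round(1)); e=c2[0]-c2[1];f=c2[3]-c2[2];print(np.degrees(np.arctan2(e[1],e[0])),np.degrees(np.arctan2(f[1],f[0])),np.linalg.norm(e),np.linalg.norm(f))
print('vial',T(725,40,.06),'cuv',T(707,255,.05))
plan([(.435,.205,.22,100)])
E
```

```text
[[446.6 249.2]
 [455.2 192.7]
 [435.  187.8]
 [423.1 245.8]] [440.  218.9]
98.70978903803321 101.64366104723132 57.19087004910397 59.173706211528675
vial [485.7456046  198.97446688] cuv [389.80507991 218.97885659]
[{"x": 2.16, "y": -0.39, "z": -0.73, "rx": 0, "ry": 0, "rz": -0.14, "jaw": 8.8}, {"x": 2.19, "y": -0.08, "z": -0.73, "rx": 0, "ry": 0, "rz": -0.14, "jaw": 8.8}, {"x": 2.18, "y": 0.23, "z": -0.73, "rx": 0, "ry": 0, "rz": -0.14, "jaw": 8.8}, {"x": 2.13, "y": 0.53, "z": -0.73, "rx": 0, "ry": 0, "rz": -0.14, "jaw": 8.8}, {"x": 2.04, "y": 0.82, "z": -0.73, "rx": 0, "ry": 0, "rz": -0.14, "jaw": 8.8}]
[{"x": 1.9, "y": 1.1, "z": -0.73, "rx": 0, "ry": 0, "rz": -0.14, "jaw": 8.8}, {"x": 1.73, "y": 1.35, "z": -0.73, "rx": 0, "ry": 0, "rz": -0.14, "jaw": 8.8}, {"x": 1.53, "y": 1.58, "z": -0.73, "rx": 0, "ry": 0, "rz": -0.14, "jaw": 8.8}, {"x": 1.29, "y": 1.78, "z": -0.73, "rx": 0, "ry": 0, "rz": -0.14, "jaw": 8.8}, {"x": 1.03, "y": 1.94, "z": -0.73, "rx": 0, "ry": 0, "rz": -0.14, "jaw": 8.8}]
[{"x": 0.75, "y": 2.06, "z": -0.73, "rx": 0, "ry": 0, "rz": -0.14, "jaw": 8.8}, {"x": 0.46, "y": 2.15, "z": -0.73, "rx": 0, "ry": 0, "rz": -0.14, "jaw": 8.8}]
```

>>> {"api": "send_rows", "payload": {
  "motion": [
    {"x": 2.15, "y": -0.4, "z": -1, "rx": 0, "ry": 0, "rz": -0.14, "jaw": 8.8},
    {"x": 2.2, "y": -0.1, "z": -1, "rx": 0, "ry": 0, "rz": -0.14, "jaw": 8.8},
    {"x": 2.2, "y": 0.2, "z": -1, "rx": 0, "ry": 0, "rz": -0.14, "jaw": 8.8},
    {"x": 2.1, "y": 0.5, "z": -1, "rx": 0, "ry": 0, "rz": -0.14, "jaw": 8.8},
    {"x": 2.0, "y": 0.8, "z": -1, "rx": 0, "ry": 0, "rz": -0.14, "jaw": 8.8}
  ]
}}

```text
clock: 11.6
tool_pos: [0.4691, 0.0556, 0.1783]
eef_rot: [0.389, 0.921, -0.0, -0.0]
contact_force: [0.6, -0.9, -0.8]
opening: 1.003
finger_force: 0.0
```

>>> {"api": "send_rows", "payload": {
  "motion": [
    {"x": 1.9, "y": 1.1, "z": -0.7, "rx": 0, "ry": 0, "rz": -0.14, "jaw": 8.8},
    {"x": 1.7, "y": 1.35, "z": -0.7, "rx": 0, "ry": 0, "rz": -0.14, "jaw": 8.8},
    {"x": 1.5, "y": 1.6, "z": -0.7, "rx": 0, "ry": 0, "rz": -0.14, "jaw": 8.8},
    {"x": 1.3, "y": 1.8, "z": -0.7, "rx": 0, "ry": 0, "rz": -0.14, "jaw": 8.8},
    {"x": 1.0, "y": 1.95, "z": -0.7, "rx": 0, "ry": 0, "rz": -0.14, "jaw": 8.8}
  ]
}}

```text
clock: 12.1
tool_pos: [0.4435, 0.1622, 0.2132]
eef_rot: [0.049, 0.999, -0.0, -0.0]
contact_force: [0.4, 0.6, -1.3]
opening: 0.996
finger_force: 0.0
```

>>> {"api": "send_rows", "payload": {
  "motion": [
    {"x": 0.75, "y": 2.05, "z": 0, "rx": 0, "ry": 0, "rz": -0.14, "jaw": 8.8},
    {"x": 0.45, "y": 2.15, "z": 0, "rx": 0, "ry": 0, "rz": -0.14, "jaw": 8.8},
    {"x": 0, "y": 0, "z": 0, "rx": 0, "ry": 0, "rz": 0, "jaw": 8.8},
    {"x": 0, "y": 0, "z": 0, "rx": 0, "ry": 0, "rz": 0, "jaw": 8.8},
    {"x": 0, "y": 0, "z": 0, "rx": 0, "ry": 0, "rz": 0, "jaw": 8.8}
  ]
}}

```text
clock: 12.6
tool_pos: [0.4337, 0.2021, 0.2129]
eef_rot: [-0.086, 0.996, -0.001, -0.0]
contact_force: [-0.1, -0.1, -0.2]
opening: 0.993
finger_force: 0.0
```

```bash
python3 - <<'E'
from h import *
p,y,st=pose();print(p,y)
s=snap('wrist','w8'); g=cv2.cvtColor(s['img'],cv2.COLOR_RGB2GRAY)
for q in((.4466,.2492),(.4552,.1927),(.435,.1878),(.4231,.2458)): print(np.round(proj(s,(*q,.06)),0),end='')
print()
for th in(120,150,170,190):
    n,l,stt,c=cv2.connectedComponentsWithStats((g>th).astype(np.uint8))
    for i in range(1,n):
        if stt[i,4]>300:
            pts=np.argwhere(l==i)[:,::-1]
            w=np.array([onplane(s,*q,.06)[:2] for q in pts],np.float32)*1000
            r=cv2.minAreaRect(w); b=cv2.boxPoints(r); e=max((b[1]-b[0],b[2]-b[1]),key=np.linalg.norm)
            print(th,stt[i].tolist(),np.round(r[0],1),np.round(r[1],1),round(float(np.degrees(np.arctan2(e[1],e[0]))),1))
E
```

```text
[0.43374572 0.20205014 0.21290929] 99.84691688242727
[374. 249.][293. 247.][290. 219.][376. 216.]
120 [36, 0, 149, 196, 24160] [372.4  60.1] [ 86.7 121. ] -1.5
120 [341, 143, 24, 25, 410] [384.8 221. ] [14.9 12.7] 33.0
120 [292, 206, 46, 40, 1399] [436.6 204.7] [28.7 30. ] -83.5
120 [0, 209, 27, 29, 359] [468.2  -1.9] [13.9 24.5] -32.2
120 [336, 213, 41, 36, 1287] [435.6 234.2] [24.4 26.5] -84.3
120 [26, 214, 42, 22, 696] [467.9  22.2] [13.6 28.5] -86.2
120 [40, 246, 30, 24, 460] [491.6  28.6] [17.2 19.4] -81.8
120 [297, 255, 35, 39, 693] [472.3 211.4] [28.9 24.8] 8.0
120 [416, 421, 100, 52, 3331] [600.9 362. ] [51.4 82.5] -80.1
120 [283, 442, 41, 30, 933] [633.7 230.2] [29.7 33.5] -80.1
150 [36, 0, 146, 196, 23683] [372.4  59.3] [ 84.9 120.9] -1.4
150 [342, 144, 23, 23, 359] [384.8 221.1] [14.5 12.2] 32.9
150 [292, 211, 41, 35, 1252] [439.  203.6] [23.9 27. ] -84.2
150 [31, 214, 37, 22, 646] [467.8  23.8] [13.  24.7] -85.9
150 [337, 214, 40, 35, 1236] [435.7 234.3] [23.8 26.2] -84.1
150 [42, 246, 28, 20, 423] [490.   28.5] [13.  18.6] -85.9
150 [300, 255, 29, 30, 600] [469.1 210.3] [22.1 20.2] 10.6
150 [416, 422, 77, 51, 2041] [603.3 350.7] [50.4 59. ] -80.1
170 [36, 0, 146, 196, 21772] [372.6  59.1] [ 84.5 120.4] -1.3
170 [292, 211, 41, 35, 1230] [439.  203.7] [23.5 26.9] -84.3
170 [31, 215, 37, 21, 614] [467.9  23.8] [12.5 24.5] -86.2
170 [337, 214, 40, 35, 1208] [435.9 234.3] [23.5 25.7] -84.1
170 [42, 247, 28, 19, 394] [490.2  28.5] [12.5 18.3] -85.7
170 [301, 258, 28, 21, 369] [470.1 211.8] [14.5 19.7] -55.6
170 [417, 422, 56, 51, 1249] [604.7 342.7] [50.4 41.8] 9.9
190 [37, 0, 144, 195, 20707] [373.5  59.3] [ 83.2 118.1] -1.6
190 [292, 211, 40, 34, 1173] [438.8 203.6] [22.8 26.6] -84.0
190 [337, 214, 40, 34, 959] [435.7 234.3] [22.8 25.6] -84.1
190 [417, 422, 56, 51, 1040] [604.7 342.8] [52.4 40.1] 7.0
```

```bash
python3 - <<'E'
from h import *
plan([(.4374,.219,.10,95.8,5),(.4374,.219,.026,95.8,5)])
E
```

```text
[{"x": -0.13, "y": 0.32, "z": 2.26, "rx": 0, "ry": 0, "rz": 0.014, "jaw": 8.8}, {"x": -0.12, "y": 0.32, "z": 2.26, "rx": 0, "ry": 0, "rz": 0.014, "jaw": 8.8}, {"x": -0.12, "y": 0.33, "z": 2.26, "rx": 0, "ry": 0, "rz": 0.014, "jaw": 8.8}, {"x": -0.11, "y": 0.33, "z": 2.26, "rx": 0, "ry": 0, "rz": 0.014, "jaw": 8.8}, {"x": -0.11, "y": 0.33, "z": 2.26, "rx": 0, "ry": 0, "rz": 0.014, "jaw": 8.8}]
[{"x": 0.0, "y": 0.0, "z": 1.48, "rx": 0, "ry": 0, "rz": -0.0, "jaw": 8.8}, {"x": 0.0, "y": 0.0, "z": 1.48, "rx": 0, "ry": 0, "rz": -0.0, "jaw": 8.8}, {"x": 0.0, "y": 0.0, "z": 1.48, "rx": 0, "ry": 0, "rz": -0.0, "jaw": 8.8}, {"x": 0.0, "y": 0.0, "z": 1.48, "rx": 0, "ry": 0, "rz": -0.0, "jaw": 8.8}, {"x": 0.0, "y": 0.0, "z": 1.48, "rx": 0, "ry": 0, "rz": -0.0, "jaw": 8.8}]
```

>>> {"api": "send_rows", "payload": {
  "motion": [
    {"x": -0.15, "y": 0.4, "z": 2.3, "rx": 0, "ry": 0, "rz": 0.018, "jaw": 8.8},
    {"x": -0.15, "y": 0.4, "z": 2.3, "rx": 0, "ry": 0, "rz": 0.018, "jaw": 8.8},
    {"x": -0.15, "y": 0.4, "z": 2.3, "rx": 0, "ry": 0, "rz": 0.018, "jaw": 8.8},
    {"x": -0.13, "y": 0.43, "z": 2.3, "rx": 0, "ry": 0, "rz": 0.017, "jaw": 8.8},
    {"x": 0, "y": 0, "z": 1.0, "rx": 0, "ry": 0, "rz": 0, "jaw": 8.8}
  ]
}}

```text
clock: 13.15
tool_pos: [0.4368, 0.2198, 0.1096]
eef_rot: [-0.051, 0.999, -0.001, -0.001]
contact_force: [-0.4, 0.2, 0.4]
opening: 1.003
finger_force: 0.0
```

```bash
python3 - <<'E'
from h import *
p,y,st=pose();print(p,y)
plan([(.4374,.219,.026,95.8,4)])
E
```

```text
[0.43679733 0.21975352 0.10963768] 95.89874065893277
[{"x": -0.01, "y": -0.02, "z": 2.09, "rx": 0, "ry": 0, "rz": 0.0, "jaw": 8.8}, {"x": -0.01, "y": -0.02, "z": 2.09, "rx": 0, "ry": 0, "rz": 0.0, "jaw": 8.8}, {"x": -0.01, "y": -0.02, "z": 2.09, "rx": 0, "ry": 0, "rz": 0.0, "jaw": 8.8}, {"x": -0.01, "y": -0.02, "z": 2.09, "rx": 0, "ry": 0, "rz": 0.0, "jaw": 8.8}]
```

>>> {"api": "send_rows", "payload": {
  "motion": [
    {"x": -0.01, "y": -0.02, "z": 2.1, "rx": 0, "ry": 0, "rz": 0, "jaw": 8.8},
    {"x": -0.01, "y": -0.02, "z": 2.1, "rx": 0, "ry": 0, "rz": 0, "jaw": 8.8},
    {"x": -0.01, "y": -0.02, "z": 2.1, "rx": 0, "ry": 0, "rz": 0, "jaw": 8.8},
    {"x": -0.01, "y": -0.02, "z": 1.8, "rx": 0, "ry": 0, "rz": 0, "jaw": 8.8},
    {"x": 0, "y": 0, "z": 0, "rx": 0, "ry": 0, "rz": 0, "jaw": 8.8}
  ],
  "grip_force": 35
}}

```text
clock: 13.65
tool_pos: [0.437, 0.2185, 0.0289]
eef_rot: [-0.052, 0.999, -0.001, -0.001]
contact_force: [0.9, 0.1, 0.0]
opening: 0.996
finger_force: 0.0
```

>>> {"api": "send_rows", "payload": {
  "motion": [
    {"x": 0, "y": 0, "z": 0, "rx": 0, "ry": 0, "rz": 0, "jaw": 5},
    {"x": 0, "y": 0, "z": 0, "rx": 0, "ry": 0, "rz": 0, "jaw": 5},
    {"x": 0, "y": 0, "z": 0, "rx": 0, "ry": 0, "rz": 0, "jaw": 5},
    {"x": 0, "y": 0, "z": 0, "rx": 0, "ry": 0, "rz": 0, "jaw": 5},
    {"x": 0, "y": 0, "z": 0, "rx": 0, "ry": 0, "rz": 0, "jaw": 5}
  ]
}}

```text
clock: 14.15
tool_pos: [0.438, 0.2196, 0.031]
eef_rot: [-0.052, 0.999, 0.0, 0.001]
contact_force: [0.2, -1.2, 6.4]
opening: 0.66
finger_force: 35.0
```

>>> {"api": "send_rows", "payload": {
  "motion": [
    {"x": 0, "y": 0, "z": -1, "rx": 0, "ry": 0, "rz": 0, "jaw": 5},
    {"x": 0, "y": 0, "z": -3, "rx": 0, "ry": 0, "rz": 0, "jaw": 5},
    {"x": 0, "y": 0, "z": -4, "rx": 0, "ry": 0, "rz": 0, "jaw": 5},
    {"x": 0, "y": 0, "z": -4, "rx": 0, "ry": 0, "rz": 0, "jaw": 5},
    {"x": 0, "y": 0, "z": -1, "rx": 0, "ry": 0, "rz": 0, "jaw": 5}
  ]
}}

```text
clock: 14.65
tool_pos: [0.4388, 0.2203, 0.1638]
eef_rot: [-0.052, 0.999, 0.001, 0.002]
contact_force: [0.6, 0.4, -5.2]
opening: 0.656
finger_force: 35.0
```

```bash
python3 - <<'E'
from h import *
p,y,st=pose();print(p,y,st['contact_force'],st['moment'],R.from_quat(st['eef_rot']).as_matrix().round(4).tolist())
plan([(*V(-.015),.16,3.8)],jaw=5)
s=snap('wrist','w9');snap('scene','s9'); g=cv2.cvtColor(s['img'],cv2.COLOR_RGB2GRAY)
n,l,stt,c=cv2.connectedComponentsWithStats((g[150:400,180:450]>110).astype(np.uint8))
print([(stt[i].tolist(),c[i].round(1).tolist()) for i in range(1,n) if stt[i,4]>200])
print([np.round(proj(s,p+np.array([np.cos(np.radians(y))*a-np.sin(np.radians(y))*b,np.sin(np.radians(y))*a+np.cos(np.radians(y))*b,.029])),1) for a in(-.029,.029) for b in(-.012,.012)])
E
```

```text
[0.438758   0.22031015 0.16379281] 95.95748460781932 [ 0.59098539  0.42738002 -5.19800422] [ 0.05460521 -0.11902365 -0.03682336] [[-0.9946, -0.1038, 0.0047], [-0.1038, 0.9946, 0.003], [-0.005, 0.0025, -1.0]]
[{"x": -0.23, "y": -2.58, "z": 0.03, "rx": 0, "ry": 0, "rz": 0.134, "jaw": 5}, {"x": -0.57, "y": -2.52, "z": 0.03, "rx": 0, "ry": 0, "rz": 0.134, "jaw": 5}, {"x": -0.91, "y": -2.42, "z": 0.03, "rx": 0, "ry": 0, "rz": 0.134, "jaw": 5}, {"x": -1.22, "y": -2.28, "z": 0.03, "rx": 0, "ry": 0, "rz": 0.134, "jaw": 5}, {"x": -1.52, "y": -2.1, "z": 0.03, "rx": 0, "ry": 0, "rz": 0.134, "jaw": 5}]
[{"x": -1.78, "y": -1.87, "z": 0.03, "rx": 0, "ry": 0, "rz": 0.134, "jaw": 5}, {"x": -2.02, "y": -1.62, "z": 0.03, "rx": 0, "ry": 0, "rz": 0.134, "jaw": 5}, {"x": -2.22, "y": -1.34, "z": 0.03, "rx": 0, "ry": 0, "rz": 0.134, "jaw": 5}, {"x": -2.37, "y": -1.03, "z": 0.03, "rx": 0, "ry": 0, "rz": 0.134, "jaw": 5}, {"x": -2.49, "y": -0.7, "z": 0.03, "rx": 0, "ry": 0, "rz": 0.134, "jaw": 5}]
[{"x": -2.56, "y": -0.36, "z": 0.03, "rx": 0, "ry": 0, "rz": 0.134, "jaw": 5}, {"x": -2.59, "y": -0.02, "z": 0.03, "rx": 0, "ry": 0, "rz": 0.134, "jaw": 5}]
[([135, 0, 25, 14, 225], [146.6, 4.6]), ([28, 144, 206, 83, 7061], [130.6, 205.9]), ([70, 163, 29, 20, 493], [84.1, 172.8]), ([154, 163, 29, 20, 449], [168.0, 172.1])]
[array([213.2, 419.9]), array([207.4, 347.7]), array([411.6, 419.4]), array([417.7, 347.4])]
```

>>> {"api": "send_rows", "payload": {
  "motion": [
    {"x": -0.2, "y": -2.6, "z": 0, "rx": 0, "ry": 0, "rz": 0.134, "jaw": 5},
    {"x": -0.6, "y": -2.5, "z": 0, "rx": 0, "ry": 0, "rz": 0.134, "jaw": 5},
    {"x": -0.9, "y": -2.4, "z": 0, "rx": 0, "ry": 0, "rz": 0.134, "jaw": 5},
    {"x": -1.2, "y": -2.3, "z": 0, "rx": 0, "ry": 0, "rz": 0.134, "jaw": 5},
    {"x": -1.5, "y": -2.1, "z": 0, "rx": 0, "ry": 0, "rz": 0.134, "jaw": 5}
  ]
}}

```text
clock: 15.25
tool_pos: [0.4608, 0.0914, 0.1583]
eef_rot: [0.282, 0.96, -0.001, -0.002]
contact_force: [-0.8, -0.4, -4.5]
opening: 0.657
finger_force: 35.0
```

>>> {"api": "send_rows", "payload": {
  "motion": [
    {"x": -1.8, "y": -1.9, "z": 0, "rx": 0, "ry": 0, "rz": 0.134, "jaw": 5},
    {"x": -2.0, "y": -1.6, "z": 0, "rx": 0, "ry": 0, "rz": 0.134, "jaw": 5},
    {"x": -2.2, "y": -1.35, "z": 0, "rx": 0, "ry": 0, "rz": 0.134, "jaw": 5},
    {"x": -2.4, "y": -1.0, "z": 0, "rx": 0, "ry": 0, "rz": 0.134, "jaw": 5},
    {"x": -2.5, "y": -0.7, "z": 0, "rx": 0, "ry": 0, "rz": 0.134, "jaw": 5}
  ]
}}

```text
clock: 15.75
tool_pos: [0.4859, -0.0353, 0.1582]
eef_rot: [0.581, 0.814, -0.002, -0.001]
contact_force: [0.7, 0.4, -5.9]
opening: 0.655
finger_force: 35.0
```

>>> {"api": "send_rows", "payload": {
  "motion": [
    {"x": -2.3, "y": -0.4, "z": 0, "rx": 0, "ry": 0, "rz": 0.134, "jaw": 5},
    {"x": -2.0, "y": 0, "z": 0, "rx": 0, "ry": 0, "rz": 0.134, "jaw": 5},
    {"x": 0, "y": 0, "z": 0, "rx": 0, "ry": 0, "rz": 0, "jaw": 5},
    {"x": 0, "y": 0, "z": 0, "rx": 0, "ry": 0, "rz": 0, "jaw": 5},
    {"x": 0, "y": 0, "z": 0, "rx": 0, "ry": 0, "rz": 0, "jaw": 5}
  ]
}}

```text
clock: 16.25
tool_pos: [0.4941, -0.0754, 0.1592]
eef_rot: [0.682, 0.732, -0.001, -0.001]
contact_force: [-0.7, 0.6, -5.5]
opening: 0.651
finger_force: 35.0
```

```bash
python3 - <<'E'
from h import *
p,y,st=pose();print(p,y,W(p),st['opening'],st['contact_force'])
plan([(*V(-.015),.115,3.8,4)],jaw=5)
s=snap('wrist','w10'); g=cv2.cvtColor(s['img'],cv2.COLOR_RGB2GRAY)
a=np.radians(y); L=lambda a_,b_,dz: proj(s,p+np.array([np.cos(a)*a_-np.sin(a)*b_,np.sin(a)*a_+np.cos(a)*b_,dz]))
for a_ in(-.02,.02):
    xs=np.arange(-.03,.03,.0015); print([int(g[int(round(v)),int(round(u))]) for u,v in(L(a_,b,.029) for b in xs)])
xs=np.arange(-.035,.0355,.0015); print([int(g[int(round(v)),int(round(u))]) for u,v in(L(b,.0,.029) for b in xs)])
E
```

```text
[ 0.49411959 -0.07542246  0.15915275] 4.0265838978327295 (np.float64(-0.024188256429231583), np.float64(-0.003885904443915105)) 0.6505307845810262 [-0.72352188  0.55262206 -5.45705285]
[{"x": -0.23, "y": 0.1, "z": 1.1, "rx": 0, "ry": 0, "rz": 0.001, "jaw": 5}, {"x": -0.23, "y": 0.1, "z": 1.1, "rx": 0, "ry": 0, "rz": 0.001, "jaw": 5}, {"x": -0.23, "y": 0.1, "z": 1.1, "rx": 0, "ry": 0, "rz": 0.001, "jaw": 5}, {"x": -0.23, "y": 0.1, "z": 1.1, "rx": 0, "ry": 0, "rz": 0.001, "jaw": 5}]
[46, 44, 42, 42, 41, 43, 44, 46, 44, 45, 45, 67, 71, 72, 75, 76, 78, 75, 78, 72, 66, 71, 121, 124, 121, 118, 118, 118, 119, 103, 102, 101, 101, 102, 101, 101, 101, 102, 100, 98]
[181, 89, 91, 91, 57, 91, 92, 92, 41, 42, 45, 68, 73, 73, 76, 79, 78, 78, 78, 74, 71, 72, 119, 119, 120, 120, 119, 118, 117, 101, 102, 101, 102, 102, 104, 105, 104, 102, 104, 101]
[63, 65, 63, 65, 65, 66, 65, 67, 66, 68, 66, 69, 68, 69, 68, 69, 69, 69, 70, 71, 73, 72, 73, 71, 73, 73, 73, 74, 73, 74, 72, 74, 73, 71, 71, 71, 71, 71, 70, 71, 69, 70, 69, 68, 68, 68, 68, 68]
```

>>> {"api": "send_rows", "payload": {
  "motion": [
    {"x": -0.23, "y": 0.1, "z": 1.0, "rx": 0, "ry": 0, "rz": 0.001, "jaw": 5},
    {"x": -0.23, "y": 0.1, "z": 1.0, "rx": 0, "ry": 0, "rz": 0.001, "jaw": 5},
    {"x": -0.23, "y": 0.1, "z": 1.0, "rx": 0, "ry": 0, "rz": 0.001, "jaw": 5},
    {"x": -0.23, "y": 0.1, "z": 0.8, "rx": 0, "ry": 0, "rz": 0.001, "jaw": 5},
    {"x": 0, "y": 0, "z": 0, "rx": 0, "ry": 0, "rz": 0, "jaw": 5}
  ]
}}

```text
clock: 16.8
tool_pos: [0.499, -0.0862, 0.1208]
eef_rot: [0.685, 0.729, -0.001, -0.001]
contact_force: [-0.4, 0.2, -3.8]
opening: 0.654
finger_force: 35.0
```

```bash
python3 - <<'E'
from h import *
p,y,st=pose();print(p,y,W(p),st['contact_force'],st['moment'],R.from_quat(st['eef_rot']).as_matrix()[2].round(4))
E
```

```text
[ 0.49902997 -0.0861843   0.12076738] 3.5783768949079704 (np.float64(-0.013124646976978323), np.float64(0.0003004489258676972)) [-0.38359326  0.22502435 -3.79125998] [-0.05348229  0.08945534 -0.01384865] [ 3.0e-04 -2.3e-03 -1.0e+00]
```

>>> {"api": "send_rows", "payload": {
  "motion": [
    {"x": 0.2, "y": 0, "z": 0.6, "rx": 0, "ry": 0, "rz": -0.004, "jaw": 5},
    {"x": 0, "y": 0, "z": 1.0, "rx": 0, "ry": 0, "rz": 0, "jaw": 5},
    {"x": 0, "y": 0, "z": 1.0, "rx": 0, "ry": 0, "rz": 0, "jaw": 5},
    {"x": 0, "y": 0, "z": 1.0, "rx": 0, "ry": 0, "rz": 0, "jaw": 5},
    {"x": 0, "y": 0, "z": 0, "rx": 0, "ry": 0, "rz": 0, "jaw": 5}
  ]
}}

```text
clock: 17.3
tool_pos: [0.4986, -0.0836, 0.0847]
eef_rot: [0.683, 0.73, -0.001, -0.001]
contact_force: [-0.2, 0.4, -4.0]
opening: 0.655
finger_force: 35.0
```

```bash
python3 - <<'E'
from h import *
p,y,st=pose();print(p,y,W(p),st['contact_force'],st['moment'],R.from_quat(st['eef_rot']).as_matrix()[2].round(4))
E
```

```text
[ 0.49861437 -0.0835679   0.08470952] 3.850234350505209 (np.float64(-0.01576283154151797), np.float64(5.916516023667757e-05)) [-0.24595325  0.35968152 -4.01539115] [-0.03223409  0.08570269 -0.00668979] [ 7.0e-04 -2.6e-03 -1.0e+00]
```

>>> {"api": "send_rows", "payload": {
  "motion": [
    {"x": 0, "y": 0, "z": 0.4, "rx": 0, "ry": 0, "rz": 0, "jaw": 5},
    {"x": 0, "y": 0, "z": 0.3, "rx": 0, "ry": 0, "rz": 0, "jaw": 5},
    {"x": 0, "y": 0, "z": 0.1, "rx": 0, "ry": 0, "rz": 0, "jaw": 5},
    {"x": 0, "y": 0, "z": 0, "rx": 0, "ry": 0, "rz": 0, "jaw": 5},
    {"x": 0, "y": 0, "z": 0, "rx": 0, "ry": 0, "rz": 0, "jaw": 5}
  ]
}}

```text
clock: 17.8
tool_pos: [0.4997, -0.0838, 0.0784]
eef_rot: [0.683, 0.73, 0.0, 0.0]
contact_force: [0.0, 0.3, -4.7]
opening: 0.656
finger_force: 35.0
```

>>> {"api": "send_rows", "payload": {
  "motion": [
    {"x": 0, "y": 0, "z": 0.1, "rx": 0, "ry": 0, "rz": 0, "jaw": 5},
    {"x": 0, "y": 0, "z": 0, "rx": 0, "ry": 0, "rz": 0, "jaw": 5},
    {"x": 0, "y": 0, "z": 0, "rx": 0, "ry": 0, "rz": 0, "jaw": 5},
    {"x": 0, "y": 0, "z": 0, "rx": 0, "ry": 0, "rz": 0, "jaw": 5},
    {"x": 0, "y": 0, "z": 0, "rx": 0, "ry": 0, "rz": 0, "jaw": 5}
  ]
}}

```text
clock: 18.3
tool_pos: [0.4995, -0.0838, 0.0772]
eef_rot: [0.683, 0.73, 0.0, 0.0]
contact_force: [-0.6, -0.7, -3.5]
opening: 0.652
finger_force: 35.0
```

>>> {"api": "send_rows", "payload": {
  "motion": [
    {"x": 0, "y": 0, "z": 0.1, "rx": 0, "ry": 0, "rz": 0, "jaw": 5},
    {"x": 0, "y": 0, "z": 0, "rx": 0, "ry": 0, "rz": 0, "jaw": 5},
    {"x": 0, "y": 0, "z": 0.1, "rx": 0, "ry": 0, "rz": 0, "jaw": 5},
    {"x": 0, "y": 0, "z": 0, "rx": 0, "ry": 0, "rz": 0, "jaw": 5},
    {"x": 0, "y": 0, "z": 0, "rx": 0, "ry": 0, "rz": 0, "jaw": 5}
  ]
}}

```text
clock: 18.8
tool_pos: [0.4995, -0.0838, 0.0751]
eef_rot: [0.683, 0.73, -0.0, -0.0]
contact_force: [-0.0, -1.0, -4.6]
opening: 0.656
finger_force: 35.0
```

>>> {"api": "send_rows", "payload": {
  "motion": [
    {"x": 0, "y": 0, "z": 0.1, "rx": 0, "ry": 0, "rz": 0, "jaw": 5},
    {"x": 0, "y": 0, "z": 0, "rx": 0, "ry": 0, "rz": 0, "jaw": 5},
    {"x": 0, "y": 0, "z": 0, "rx": 0, "ry": 0, "rz": 0, "jaw": 5},
    {"x": 0, "y": 0, "z": 0, "rx": 0, "ry": 0, "rz": 0, "jaw": 5},
    {"x": 0, "y": 0, "z": 0, "rx": 0, "ry": 0, "rz": 0, "jaw": 5}
  ]
}}

```text
clock: 19.3
tool_pos: [0.4995, -0.0838, 0.075]
eef_rot: [0.683, 0.73, 0.0, 0.0]
contact_force: [-2.7, -0.1, 6.0]
opening: 0.659
finger_force: 35.0
```

>>> {"api": "send_rows", "payload": {
  "motion": [
    {"x": 0, "y": 0, "z": -0.1, "rx": 0, "ry": 0, "rz": 0, "jaw": 5},
    {"x": -0.1, "y": 0, "z": 0, "rx": 0, "ry": 0, "rz": 0, "jaw": 5},
    {"x": -0.1, "y": 0, "z": 0, "rx": 0, "ry": 0, "rz": 0, "jaw": 5},
    {"x": -0.1, "y": 0, "z": 0, "rx": 0, "ry": 0, "rz": 0, "jaw": 5},
    {"x": 0, "y": 0, "z": 0, "rx": 0, "ry": 0, "rz": 0, "jaw": 5}
  ]
}}

```text
clock: 19.8
tool_pos: [0.4997, -0.0855, 0.075]
eef_rot: [0.682, 0.731, 0.0, -0.001]
contact_force: [-0.3, 4.2, -3.1]
opening: 0.657
finger_force: 35.0
```

>>> {"api": "send_rows", "payload": {
  "motion": [
    {"x": -0.1, "y": 0, "z": 0, "rx": 0, "ry": 0, "rz": 0, "jaw": 5},
    {"x": 0, "y": 0, "z": 0, "rx": 0, "ry": 0, "rz": 0, "jaw": 5},
    {"x": 0, "y": 0, "z": 0, "rx": 0, "ry": 0, "rz": 0, "jaw": 5},
    {"x": 0, "y": 0, "z": 0, "rx": 0, "ry": 0, "rz": 0, "jaw": 5},
    {"x": 0, "y": 0, "z": 0, "rx": 0, "ry": 0, "rz": 0, "jaw": 5}
  ]
}}

```text
clock: 20.3
tool_pos: [0.4996, -0.0856, 0.0751]
eef_rot: [0.682, 0.731, 0.001, -0.001]
contact_force: [0.0, 6.0, -2.1]
opening: 0.654
finger_force: 35.0
```

```bash
python3 - <<'E'
from h import *
p,y,st=pose();print(p,y,W(p),st['contact_force'],R.from_quat(st['eef_rot']).as_matrix()[2].round(4))
s=snap('wrist','w11'); g=cv2.cvtColor(s['img'],cv2.COLOR_RGB2GRAY).astype(np.float32)
def prof(y,z,x0,x1,d=.0005):
    xs=np.arange(x0,x1,d); uv=np.float32([proj(s,[*V(x,y),z]) for x in xs])
    v=cv2.remap(g,uv[:,0],uv[:,1],1)[:,0]; gr=np.abs(np.gradient(cv2.GaussianBlur(v.reshape(-1,1),(1,3),0)[:,0]))
    pk=[i for i in range(1,len(xs)-1) if gr[i]>2.5 and gr[i]>=gr[i-1] and gr[i]>gr[i+1]]
    return [(round(xs[i]*1000,1),round(float(gr[i]),1),int(v[max(i-3,0)]),int(v[min(i+3,len(v)-1)])) for i in pk]
for yy in(-.012,.012): print('lip',yy,prof(yy,.06,-.075,-.025))
for yy in(-.02,-.01,.01,.02): print('spec top',yy,prof(yy,.104,-.05,0))
E
```

```text
[ 0.49963373 -0.08562368  0.07507523] 3.9776257932945587 (np.float64(-0.013644018926506856), np.float64(0.0009400375541346027)) [ 5.05575243e-03  6.01519097e+00 -2.11134928e+00] [ 2.7e-03 -6.0e-04 -1.0e+00]
lip -0.012 [(np.float64(-74.5), 25.0, 120, 194), (np.float64(-69.5), 11.7, 187, 130), (np.float64(-68.0), 17.1, 160, 94), (np.float64(-65.5), 15.3, 91, 149), (np.float64(-63.0), 16.9, 144, 108), (np.float64(-44.5), 4.6, 105, 95), (np.float64(-42.0), 9.3, 89, 120), (np.float64(-35.5), 3.4, 121, 124), (np.float64(-33.0), 8.2, 123, 104)]
lip 0.012 [(np.float64(-73.5), 13.6, 184, 128), (np.float64(-69.0), 13.2, 129, 94), (np.float64(-65.5), 4.9, 95, 110), (np.float64(-44.5), 6.0, 106, 99), (np.float64(-42.0), 8.8, 85, 122), (np.float64(-35.5), 2.8, 123, 126), (np.float64(-33.5), 9.3, 125, 104)]
spec top -0.02 [(np.float64(-43.5), 10.3, 71, 101), (np.float64(-26.0), 6.4, 103, 119), (np.float64(-15.0), 21.4, 124, 69), (np.float64(-13.5), 3.5, 77, 71)]
spec top -0.01 [(np.float64(-49.0), 9.3, 124, 102), (np.float64(-35.0), 5.7, 105, 119), (np.float64(-29.0), 6.5, 119, 102), (np.float64(-26.0), 5.3, 102, 118), (np.float64(-15.0), 18.3, 119, 71), (np.float64(-13.5), 3.0, 74, 74)]
spec top 0.01 [(np.float64(-49.5), 8.0, 127, 103), (np.float64(-35.0), 4.4, 108, 118), (np.float64(-29.5), 4.6, 117, 106), (np.float64(-26.0), 31.4, 106, 183), (np.float64(-24.5), 8.0, 129, 172), (np.float64(-23.0), 3.1, 183, 179), (np.float64(-15.0), 41.8, 188, 73), (np.float64(-13.5), 3.0, 85, 75)]
spec top 0.02 [(np.float64(-26.0), 6.0, 101, 118), (np.float64(-15.5), 18.8, 119, 68), (np.float64(-13.5), 3.2, 71, 73)]
```

>>> {"api": "send_rows", "payload": {
  "motion": [
    {"x": 0.1, "y": 0, "z": 0, "rx": 0, "ry": 0, "rz": 0, "jaw": 5},
    {"x": 0, "y": 0, "z": 0, "rx": 0, "ry": 0, "rz": 0, "jaw": 6.3},
    {"x": 0, "y": 0, "z": 0, "rx": 0, "ry": 0, "rz": 0, "jaw": 6.8},
    {"x": 0, "y": 0, "z": 0, "rx": 0, "ry": 0, "rz": 0, "jaw": 6.8},
    {"x": 0, "y": 0, "z": 0, "rx": 0, "ry": 0, "rz": 0, "jaw": 6.8}
  ]
}}

```text
clock: 20.85
tool_pos: [0.4999, -0.0876, 0.0754]
eef_rot: [0.683, 0.73, -0.0, 0.0]
contact_force: [-0.9, 0.4, -0.3]
opening: 0.77
finger_force: 0.0
```

```bash
cat >> h.py <<'E'
def prof(s,y,z,x0,x1,d=.0005):
    g=cv2.cvtColor(s['img'],cv2.COLOR_RGB2GRAY).astype(np.float32)
    xs=np.arange(x0,x1,d); uv=np.float32([proj(s,[*V(x,y),z]) for x in xs])
    v=cv2.remap(g,uv[:,0],uv[:,1],1)[:,0]; gr=np.abs(np.gradient(cv2.GaussianBlur(v.reshape(-1,1),(1,3),0)[:,0]))
    return [(round(float(xs[i])*1000,1),round(float(gr[i]),1)) for i in range(1,len(xs)-1) if gr[i]>2.5 and gr[i]>=gr[i-1] and gr[i]>gr[i+1]]
def spec(nm):
    p,y,st=pose();print(p.round(4),round(y,2),np.round(W(p),4),st['contact_force'].round(1),st['opening']*88.1)
    s=snap('wrist',nm)
    for yy in(-.012,.012): print('lip',yy,prof(s,yy,.06,-.045,-.025))
    for yy in(-.022,-.01,.01,.022): print('spec top',yy,prof(s,yy,.104,-.05,0))
E
python3 -c "
from h import *
spec('w12')
p,y,st=pose();print(p[2])"
```

```text
[ 0.4999 -0.0876  0.0754] 3.78 [-0.0117  0.0011] [-0.9  0.4 -0.3] 67.80770505351327
lip -0.012 [(-44.5, 3.7), (-42.0, 8.1), (-39.0, 25.9), (-36.0, 22.5), (-33.0, 8.2)]
lip 0.012 [(-44.5, 4.6), (-42.5, 8.5), (-37.0, 3.3), (-35.5, 4.3), (-33.0, 7.7)]
spec top -0.022 [(-39.0, 18.3), (-26.5, 6.3), (-13.0, 21.4), (-11.5, 3.3)]
spec top -0.01 [(-48.5, 9.1), (-40.5, 2.5), (-35.5, 5.2), (-29.5, 6.2), (-26.5, 5.7), (-13.0, 18.9), (-11.5, 2.9)]
spec top 0.01 [(-48.5, 8.2), (-35.0, 4.4), (-29.5, 4.4), (-26.5, 31.1), (-13.0, 40.2), (-11.5, 2.8)]
spec top 0.022 [(-41.0, 9.8), (-26.5, 6.4), (-13.0, 18.1), (-11.5, 2.8)]
0.07533720445937891
```

```bash
python3 - <<'E'
from h import *
s=load('w6'); f=lambda u,v,z: np.round(np.array(W(onplane(s,160+u/2.4,150+v/2.4,z)))*1000,1)
print(f(262,529,.06),f(455,529,.06),f(268,477,.044))
s=load('w7')
for yy in(-.015,-.01,.01,.015): print(prof(s,yy,.06,-.045,.015), prof(s,yy,.06,-.005,.03))
s=load('w5')
for yy in(-.015,-.01,.01,.015): print(prof(s,yy,.06,-.045,.015))
s=load('w3')
for yy in(-.015,-.01,.01,.015): print(prof(s,yy,.06,-.045,.015))
E
```

```text
[ -2.8 -18.3] [-2.9 19.8] [ -4.6 -18.4]
[(-42.5, 7.2), (-38.0, 22.2), (-36.5, 21.6), (-34.0, 12.6), (-32.0, 11.0), (-30.0, 26.3), (-23.0, 32.2), (-20.5, 23.5), (-13.5, 24.3), (-2.5, 25.2), (3.0, 14.2), (4.5, 3.8)] [(-2.5, 25.2), (3.0, 14.2), (4.5, 3.8), (18.0, 28.7)]
[(-44.5, 3.6), (-41.0, 21.1), (-36.5, 22.8), (-30.0, 26.7), (-23.0, 27.8), (-20.5, 25.2), (-13.5, 30.6), (-9.0, 10.8), (-2.5, 24.8), (3.0, 14.0), (4.5, 3.8)] [(-2.5, 24.8), (3.0, 14.0), (4.5, 3.8), (18.0, 28.5)]
[(-42.5, 6.9), (-38.0, 23.0), (-36.5, 22.7), (-30.0, 28.1), (-23.0, 26.8), (-21.5, 26.0), (-14.5, 28.0), (-9.0, 10.4), (-2.5, 24.1), (3.0, 13.0), (4.5, 4.1)] [(-2.5, 24.1), (3.0, 13.0), (4.5, 4.1), (18.0, 29.4)]
[(-43.5, 5.6), (-42.5, 6.9), (-38.0, 21.6), (-36.5, 21.3), (-34.0, 10.6), (-32.5, 9.5), (-30.0, 27.9), (-23.0, 24.0), (-21.5, 24.3), (-15.0, 26.6), (-2.5, 23.7), (3.0, 13.2), (4.5, 3.7)] [(-2.5, 23.7), (3.0, 13.2), (4.5, 3.7), (18.0, 29.8)]
[(-44.0, 14.9), (-42.0, 27.5), (-36.5, 21.2), (-28.0, 7.7), (-26.0, 13.2), (-24.5, 13.6), (-21.5, 26.8), (-18.0, 24.4), (-13.5, 6.2), (-2.5, 26.5), (3.5, 35.5), (6.5, 
[... 393 characters left out ...]
 35.6), (6.5, 2.7), (9.0, 2.7)]
[(-44.0, 4.9), (-42.5, 10.7), (-35.5, 3.1), (-26.5, 23.7), (-24.5, 23.3), (-22.0, 14.1), (-20.5, 12.3), (-16.5, 21.7), (-11.5, 28.3), (-3.0, 3.4), (-1.5, 3.7), (6.5, 22.0), (11.0, 21.8)]
[(-44.0, 5.0), (-42.5, 11.1), (-35.5, 3.1), (-23.5, 6.1), (-19.0, 28.8), (-12.0, 27.5), (-7.5, 12.9), (-3.0, 2.9), (-1.5, 3.4), (6.5, 22.4), (11.5, 22.9)]
[(-44.5, 4.2), (-42.5, 10.4), (-36.0, 24.9), (-26.5, 23.2), (-24.5, 5.7), (-20.0, 7.7), (-15.0, 24.3), (-13.0, 29.1), (-10.5, 12.3), (-7.5, 12.8), (-3.0, 3.7), (-1.5, 3.6), (6.5, 7.4)]
[(-44.5, 4.9), (-42.5, 10.0), (-36.0, 26.3), (-27.5, 24.4), (-24.5, 7.1), (-20.0, 26.7), (-13.0, 28.9), (-3.0, 3.4), (-1.5, 3.3), (6.5, 7.4)]
```

```bash
sed -i 's/O=np.array.*; VY/O=np.array([.4994,-.0966]); VY/' h.py; python3 - <<'E'
from h import *
p,y,st=pose()
plan([(p[0],p[1],.17,y),(.5705,.0171,.17,-63.5),(.5705,.0171,.12,-63.5)],jaw=7)
E
```

```text
[{"x": 0.0, "y": 0.0, "z": -3.16, "rx": 0, "ry": 0, "rz": -0.0, "jaw": 7}, {"x": 0.0, "y": 0.0, "z": -3.16, "rx": 0, "ry": 0, "rz": -0.0, "jaw": 7}, {"x": 0.0, "y": 0.0, "z": -3.16, "rx": 0, "ry": 0, "rz": -0.0, "jaw": 7}, {"x": 1.11, "y": 0.86, "z": 0.0, "rx": 0, "ry": 0, "rz": 0.131, "jaw": 7}, {"x": 1.21, "y": 0.71, "z": 0.0, "rx": 0, "ry": 0, "rz": 0.131, "jaw": 7}]
[{"x": 1.29, "y": 0.55, "z": 0.0, "rx": 0, "ry": 0, "rz": 0.131, "jaw": 7}, {"x": 1.35, "y": 0.37, "z": 0.0, "rx": 0, "ry": 0, "rz": 0.131, "jaw": 7}, {"x": 1.39, "y": 0.19, "z": 0.0, "rx": 0, "ry": 0, "rz": 0.131, "jaw": 7}, {"x": 1.4, "y": 0.01, "z": 0.0, "rx": 0, "ry": 0, "rz": 0.131, "jaw": 7}, {"x": 1.39, "y": -0.17, "z": 0.0, "rx": 0, "ry": 0, "rz": 0.131, "jaw": 7}]
[{"x": 1.36, "y": -0.35, "z": 0.0, "rx": 0, "ry": 0, "rz": 0.131, "jaw": 7}, {"x": 1.3, "y": -0.52, "z": 0.0, "rx": 0, "ry": 0, "rz": 0.131, "jaw": 7}, {"x": 0.0, "y": 0.0, "z": 2.5, "rx": 0, "ry": 0, "rz": -0.0, "jaw": 7}, {"x": 0.0, "y": 0.0, "z": 2.5, "rx": 0, "ry": 0, "rz": -0.0, "jaw": 7}]
```

>>> {"api": "send_rows", "payload": {
  "motion": [
    {"x": 0, "y": 0, "z": 0, "rx": 0, "ry": 0, "rz": 0, "jaw": 7.5},
    {"x": 0, "y": 0, "z": -2.5, "rx": 0, "ry": 0, "rz": 0, "jaw": 7.5},
    {"x": 0, "y": 0, "z": -4, "rx": 0, "ry": 0, "rz": 0, "jaw": 7.5},
    {"x": 0, "y": 0, "z": -4, "rx": 0, "ry": 0, "rz": 0, "jaw": 7.5},
    {"x": 0, "y": 0, "z": 0, "rx": 0, "ry": 0, "rz": 0, "jaw": 7}
  ]
}}

```text
clock: 21.4
tool_pos: [0.5025, -0.0875, 0.1844]
eef_rot: [0.683, 0.73, 0.003, 0.004]
contact_force: [0.7, -0.3, -0.5]
opening: 0.798
finger_force: 0.0
```

```bash
python3 - <<'E'
from h import *
spec('w13')
s=load('w13')
for yy in(-.022,-.01,.01,.022): print(prof(s,yy,.104,-.04,.015))
E
```

```text
[ 0.5025 -0.0875  0.1844] 3.81 [-0.0089  0.0037] [ 0.7 -0.3 -0.5] 70.33265710022624
lip -0.012 [(-41.5, 4.3), (-39.0, 10.1), (-34.0, 3.6), (-32.5, 4.6), (-26.5, 6.4)]
lip 0.012 [(-41.0, 12.3), (-39.0, 26.4), (-33.0, 22.9), (-27.0, 6.8)]
spec top -0.022 [(-35.5, 6.3), (-23.0, 5.2)]
spec top -0.01 [(-48.5, 4.8), (-46.5, 10.7), (-42.5, 4.0), (-41.0, 4.6), (-36.5, 6.9), (-28.0, 4.9), (-25.0, 4.6), (-23.0, 4.8)]
spec top 0.01 [(-48.5, 13.8), (-46.5, 29.9), (-42.0, 24.7), (-36.5, 7.2), (-28.0, 3.4), (-25.0, 4.3), (-23.5, 6.3)]
spec top 0.022 [(-36.5, 3.0), (-23.5, 28.7)]
[(-35.5, 6.3), (-23.0, 5.2), (-0.5, 3.4), (1.5, 22.7)]
[(-36.5, 6.9), (-28.0, 4.9), (-25.0, 4.6), (-23.0, 4.8), (0.5, 12.3), (7.5, 17.9), (9.5, 11.6)]
[(-36.5, 7.2), (-28.0, 3.4), (-25.0, 4.3), (-23.5, 6.3), (0.5, 13.1), (7.0, 12.7), (10.0, 17.3)]
[(-36.5, 3.0), (-23.5, 28.7), (1.0, 33.3)]
```

>>> {"api": "send_rows", "payload": {
  "motion": [
    {"x": 1.1, "y": 0.85, "z": 0, "rx": 0, "ry": 0, "rz": 0.131, "jaw": 7},
    {"x": 1.2, "y": 0.7, "z": 0, "rx": 0, "ry": 0, "rz": 0.131, "jaw": 7},
    {"x": 1.3, "y": 0.55, "z": 0, "rx": 0, "ry": 0, "rz": 0.131, "jaw": 7},
    {"x": 1.35, "y": 0.4, "z": 0, "rx": 0, "ry": 0, "rz": 0.131, "jaw": 7},
    {"x": 1.4, "y": 0.2, "z": 0, "rx": 0, "ry": 0, "rz": 0.131, "jaw": 7}
  ]
}}

```text
clock: 21.95
tool_pos: [0.5386, -0.0284, 0.1788]
eef_rot: [0.883, 0.469, -0.001, -0.0]
contact_force: [-0.8, 0.4, 0.1]
opening: 0.799
finger_force: 0.0
```

>>> {"api": "send_rows", "payload": {
  "motion": [
    {"x": 1.4, "y": 0, "z": 0, "rx": 0, "ry": 0, "rz": 0.131, "jaw": 7},
    {"x": 1.4, "y": -0.2, "z": 0, "rx": 0, "ry": 0, "rz": 0.131, "jaw": 7},
    {"x": 1.35, "y": -0.35, "z": 0, "rx": 0, "ry": 0, "rz": 0.131, "jaw": 7},
    {"x": 1.3, "y": -0.5, "z": 0, "rx": 0, "ry": 0, "rz": 0.131, "jaw": 7},
    {"x": 0, "y": 0, "z": 0, "rx": 0, "ry": 0, "rz": 0, "jaw": 7}
  ]
}}

```text
clock: 22.45
tool_pos: [0.5706, 0.0198, 0.1784]
eef_rot: [0.973, 0.229, -0.001, -0.0]
contact_force: [-0.7, -0.1, 0.0]
opening: 0.792
finger_force: 0.0
```

```bash
python3 - <<'E'
from h import *
p,y,st=pose();print(p,y)
P=V(-.076); print('pivot',P)
for nm in('top0','scene0'):
    s=load(nm); print(nm,[np.round(proj(s,(*(P+.085*np.array([np.cos(a),np.sin(a)])),.101)),1).tolist() for a in np.radians((20,26.5,33))])
    u,v=map(int,proj(s,(*(P+.085*np.array([np.cos(.463),np.sin(.463)])),.101)))
    g=cv2.cvtColor(s['img'],cv2.COLOR_RGB2GRAY); print(g[v-10:v+14:2,u-12:u+13:2])
plan([(.5705,.0171,.13,-63.5,2)],jaw=7)
E
```

```text
[0.5706334  0.01979426 0.17841221] -63.53089559342982
pivot [ 0.49436318 -0.02076709]
top0 [[299.6, 221.8], [295.1, 224.5], [290.9, 227.7]]
[[ 41  40  38  46  53  59  63  58  53  61  66  83  78]
 [ 49  42  38  41  40  48  49  63  60  56  60  72  76]
 [ 35  33  41  47  39  48  56  66  66  46  58  57  67]
 [ 46  44  43  43  48  46  22  50  71  58  45  56  64]
 [ 42  41  41  44  41  43  56  51  35  49  51  57  56]
 [ 41  44  45  55  46  48  58  50  29  49  49  48  47]
 [ 62  52  50  55  32  48  52  40   7  52  45  42  42]
 [ 64  63  52  50  47  18  19  17   8  51  45  43  39]
 [ 78  54  68  51  48  20  12  15  42  71  43  54  52]
 [ 75  68  68  56  52  52  73  61  73 150  36  48  48]
 [ 65  67  55  50  49  47  55  92  97 156 126  54  46]
 [ 62  69  62  47  48  53  51  67  93 150 156  80  52]]
scene0 [[311.0, 213.0], [308.1, 215.4], [305.6, 218.1]]
[[67 72 69 77 71 75 72 67 68 46 44 47 59]
 [73 66 70 66 63 67 65 65 71 58 43 40 43]
 [60 55 62 70 62 62 58 57 67 67 48 43 50]
 [60 58 65 62 60 63 63 59 59 62 48 46 51]
 [58 61 72 69 58 55 49 56 63 65 62 67 64]
 [53 59 69 66 63 53 46 42 61 67 58 60 62]
 [52 62 65 58 50 46 55 43 42 54 53 50 58]
 [62 65 54 49 45 41 45 31 44 52 51 52 48]
 [65 58 47 48 38 31 34 33 41 51 46 42 53]
 [50 48 48 44 39 28 38 27 37 56 51 55 59]
 [47 48 46 44 39 35 31 29 38 52 56 61 54]
 [49 49 54 50 46 30 29 28 36 58 60 57 56]]
[{"x": -0.07, "y": 0.12, "z": 2.42, "rx": 0, "ry": 0, "rz": -0.0, "jaw": 7}, {"x": -0.07, "y": 0.12, "z": 2.42, "rx": 0, "ry": 0, "rz": -0.0, "jaw": 7}]
```

```bash
python3 - <<'E'
from h import *
P=V(-.076)
s=load('w3'); g=cv2.cvtColor(s['img'],cv2.COLOR_RGB2GRAY)
for th in(25,32,38):
    m=(cv2.medianBlur(g,5)[20:110,470:600]<th).astype(np.uint8); n,l,st,c=cv2.connectedComponentsWithStats(m)
    print(th,[(st[i].tolist(),(c[i]+[470,20]).round(1).tolist()) for i in range(1,n) if st[i,4]>100])
for a in(20,26.5,33):
    d=np.array([np.cos(np.radians(a)),np.sin(np.radians(a))]); print(a,[np.round(proj(s,(*(P+.085*d),z)),1).tolist() for z in(.061,.101)],np.round(proj(s,(*(P+.03*d),.06)),1),np.round(proj(s,(*(P+.065*d),.06)),1))
# arm centreline columns
for c in(380,400,420,440,460,480): 
    col=g[60:150,c].astype(int); print(c,[60+i for i in range(1,89) if abs(col[i+1]-col[i-1])>22])
E
```

```text
25 []
32 [([17, 14, 55, 52, 1697], [512.0, 63.3])]
38 [([17, 13, 63, 53, 1972], [514.6, 62.5])]
20 [[508.0, 86.6], [560.4, 81.4]] [381.2 123.6] [460.5 100.3]
26.5 [[503.3, 63.6], [555.4, 52.0]] [379.  115.9] [456.4  83.2]
33 [[495.8, 41.0], [546.8, 23.0]] [375.9 108.6] [450.4  66.5]
380 [61, 65, 66, 85, 86, 88, 89, 90, 91, 92, 93, 100, 101, 133, 134]
400 [124]
420 [115, 116]
440 [107]
460 [76, 98, 99]
480 [82, 83, 89, 90]
```

```bash
python3 - <<'E'
from h import *
plan([(.5712,.0155,.12,-64.7,2),(.5712,.0155,.08,-64.7,2)],jaw=6)
E
```

```text
[{"x": -0.07, "y": 0.2, "z": 2.92, "rx": 0, "ry": 0, "rz": 0.01, "jaw": 6}, {"x": -0.07, "y": 0.21, "z": 2.92, "rx": 0, "ry": 0, "rz": 0.01, "jaw": 6}, {"x": 0.0, "y": 0.0, "z": 2.0, "rx": 0, "ry": 0, "rz": -0.0, "jaw": 6}, {"x": 0.0, "y": 0.0, "z": 2.0, "rx": 0, "ry": 0, "rz": -0.0, "jaw": 6}]
```

>>> {"api": "send_rows", "payload": {
  "motion": [
    {"x": -0.07, "y": 0.2, "z": 2.9, "rx": 0, "ry": 0, "rz": 0.01, "jaw": 6},
    {"x": -0.07, "y": 0.2, "z": 2.9, "rx": 0, "ry": 0, "rz": 0.01, "jaw": 6},
    {"x": 0, "y": 0, "z": 2, "rx": 0, "ry": 0, "rz": 0, "jaw": 6},
    {"x": 0, "y": 0, "z": 1.9, "rx": 0, "ry": 0, "rz": 0, "jaw": 6},
    {"x": 0, "y": 0, "z": 0, "rx": 0, "ry": 0, "rz": 0, "jaw": 6}
  ],
  "grip_force": 6
}}

```text
clock: 22.95
tool_pos: [0.5683, 0.0126, 0.0805]
eef_rot: [0.976, 0.218, -0.003, -0.001]
contact_force: [-0.4, -0.1, 0.2]
opening: 0.68
finger_force: 0.0
```

>>> {"api": "send_rows", "payload": {
  "motion": [
    {"x": 0, "y": 0, "z": 0, "rx": 0, "ry": 0, "rz": 0, "jaw": 3},
    {"x": 0, "y": 0, "z": 0, "rx": 0, "ry": 0, "rz": 0, "jaw": 2.4},
    {"x": 0, "y": 0, "z": 0, "rx": 0, "ry": 0, "rz": 0, "jaw": 1.8},
    {"x": 0, "y": 0, "z": 0, "rx": 0, "ry": 0, "rz": 0, "jaw": 1.8},
    {"x": 0, "y": 0, "z": 0, "rx": 0, "ry": 0, "rz": 0, "jaw": 1.8}
  ]
}}

```text
clock: 23.45
tool_pos: [0.5713, 0.0135, 0.0837]
eef_rot: [0.976, 0.218, 0.0, 0.0]
contact_force: [1.0, 0.4, -0.4]
opening: 0.252
finger_force: 0.5
```

```bash
python3 - <<'E'
from h import *
p,y,st=pose();print(p,y,st['contact_force'],st['opening']*88.1,st['finger_force'])
d=p[:2]-V(-.076);print(np.hypot(*d),np.degrees(np.arctan2(d[1],d[0])))
E
```

```text
[0.57130908 0.01346978 0.08368996] -64.83404379411772 [ 0.95730683  0.38938868 -0.44732143] 22.19695754173766 0.508293638122268
0.08421895924175317 23.98654171988649
```

>>> {"api": "send_rows", "payload": {
  "motion": [
    {"x": 0, "y": 0, "z": 0.3, "rx": 0, "ry": 0, "rz": 0, "jaw": 1.7},
    {"x": 0, "y": -0.1, "z": 0, "rx": 0, "ry": 0, "rz": 0, "jaw": 1.7},
    {"x": -0.02, "y": -0.4, "z": 0, "rx": 0, "ry": 0, "rz": -0.045, "jaw": 1.7},
    {"x": -0.03, "y": -0.74, "z": 0, "rx": 0, "ry": 0, "rz": -0.087, "jaw": 1.7},
    {"x": -0.03, "y": -0.74, "z": 0, "rx": 0, "ry": 0, "rz": -0.087, "jaw": 1.7}
  ],
  "grip_force": 35
}}

```text
clock: 23.95
tool_pos: [0.5622, 0.028, 0.0803]
eef_rot: [0.946, 0.325, 0.001, 0.002]
contact_force: [2.2, -3.3, -4.0]
opening: 0.196
finger_force: 2.1
```

```bash
cat >> h.py <<'E'
def lev():
    p,y,st=pose(); d=p[:2]-V(-.076); t=np.arctan2(d[1],d[0]); f=st['contact_force']
    print(p.round(4),'yaw+90',round(y+90,1),'r',round(np.hypot(*d)*1e3,1),'th',round(np.degrees(t),1),'Ft(reaction)',round(f@[np.sin(t),-np.cos(t),0],1),'Fr',round(f@[np.cos(t),np.sin(t),0],1),'open',round(st['opening']*88.1,1),st['clock'])
E
python3 -c "
from h import *
lev()"
```

```text
[0.5622 0.028  0.0803] yaw+90 37.9 r 83.5 th 35.7 Ft(reaction) 3.9 Fr -0.1 open 17.3 23.95
```

>>> {"api": "send_rows", "payload": {
  "motion": [
    {"x": -0.02, "y": -0.74, "z": 0, "rx": 0, "ry": 0, "rz": -0.08, "jaw": 1.7},
    {"x": -0.02, "y": -0.74, "z": 0, "rx": 0, "ry": 0, "rz": -0.08, "jaw": 1.7},
    {"x": -0.02, "y": -0.74, "z": 0, "rx": 0, "ry": 0, "rz": -0.087, "jaw": 1.7},
    {"x": -0.03, "y": -0.74, "z": 0, "rx": 0, "ry": 0, "rz": -0.087, "jaw": 1.7},
    {"x": -0.03, "y": -0.74, "z": 0, "rx": 0, "ry": 0, "rz": -0.087, "jaw": 1.7}
  ]
}}

```text
clock: 24.45
tool_pos: [0.5347, 0.0523, 0.0803]
eef_rot: [0.857, 0.515, 0.001, 0.002]
contact_force: [2.2, -3.5, -2.2]
opening: 0.195
finger_force: 2.0
```

```bash
python3 -c "
from h import *
lev()"
```

```text
[0.5347 0.0523 0.0803] yaw+90 62.0 r 83.5 th 61.1 Ft(reaction) 3.6 Fr -2.0 open 17.2 24.45
```

>>> {"api": "send_rows", "payload": {
  "motion": [
    {"x": -0.02, "y": -0.74, "z": 0, "rx": 0, "ry": 0, "rz": -0.085, "jaw": 1.7},
    {"x": -0.02, "y": -0.74, "z": 0, "rx": 0, "ry": 0, "rz": -0.085, "jaw": 1.7},
    {"x": -0.02, "y": -0.5, "z": 0, "rx": 0, "ry": 0, "rz": -0.06, "jaw": 1.7},
    {"x": -0.01, "y": -0.3, "z": 0, "rx": 0, "ry": 0, "rz": -0.035, "jaw": 1.7},
    {"x": 0, "y": 0, "z": 0, "rx": 0, "ry": 0, "rz": 0, "jaw": 1.7}
  ]
}}

```text
clock: 24.95
tool_pos: [0.5128, 0.0614, 0.0805]
eef_rot: [0.783, 0.622, 0.001, 0.001]
contact_force: [2.5, -2.9, 0.5]
opening: 0.194
finger_force: 1.6
```

```bash
python3 -c "
from h import *
lev()"
```

```text
[0.5128 0.0614 0.0805] yaw+90 77.0 r 84.2 th 77.4 Ft(reaction) 3.1 Fr -2.2 open 17.1 24.95
```

>>> {"api": "send_rows", "payload": {
  "motion": [
    {"x": 0, "y": -0.3, "z": 0, "rx": 0, "ry": 0, "rz": -0.035, "jaw": 1.7},
    {"x": -0.01, "y": -0.3, "z": 0, "rx": 0, "ry": 0, "rz": -0.035, "jaw": 1.7},
    {"x": -0.01, "y": -0.3, "z": 0, "rx": 0, "ry": 0, "rz": -0.035, "jaw": 1.7},
    {"x": -0.01, "y": -0.2, "z": 0, "rx": 0, "ry": 0, "rz": -0.024, "jaw": 1.7},
    {"x": 0, "y": 0, "z": 0, "rx": 0, "ry": 0, "rz": 0, "jaw": 1.7}
  ]
}}

```text
clock: 25.45
tool_pos: [0.5008, 0.0644, 0.0803]
eef_rot: [0.741, 0.672, 0.0, -0.0]
contact_force: [2.5, -2.3, 1.4]
opening: 0.194
finger_force: 1.6
```

```bash
python3 -c "
from h import *
lev()"
```

```text
[0.5008 0.0644 0.0803] yaw+90 84.4 r 85.5 th 85.7 Ft(reaction) 2.7 Fr -2.1 open 17.1 25.45
```

>>> {"api": "send_rows", "payload": {
  "motion": [
    {"x": -0.02, "y": -0.2, "z": 0, "rx": 0, "ry": 0, "rz": -0.02, "jaw": 1.7},
    {"x": -0.02, "y": -0.2, "z": 0, "rx": 0, "ry": 0, "rz": -0.02, "jaw": 1.7},
    {"x": -0.02, "y": -0.2, "z": 0, "rx": 0, "ry": 0, "rz": -0.02, "jaw": 1.7},
    {"x": 0, "y": 0, "z": 0, "rx": 0, "ry": 0, "rz": 0, "jaw": 1.7},
    {"x": 0, "y": 0, "z": 0, "rx": 0, "ry": 0, "rz": 0, "jaw": 1.7}
  ]
}}

```text
clock: 25.95
tool_pos: [0.4947, 0.0647, 0.0803]
eef_rot: [0.72, 0.694, 0.0, -0.0]
contact_force: [3.9, -0.3, 2.7]
opening: 0.191
finger_force: 1.5
```

```bash
python3 -c "
from h import *
lev()"
```

```text
[0.4947 0.0647 0.0803] yaw+90 87.9 r 85.5 th 89.8 Ft(reaction) 3.9 Fr -0.3 open 16.9 25.95
```

>>> {"api": "send_rows", "payload": {
  "motion": [
    {"x": -0.01, "y": -0.2, "z": 0, "rx": 0, "ry": 0, "rz": -0.025, "jaw": 1.7},
    {"x": -0.01, "y": -0.2, "z": 0, "rx": 0, "ry": 0, "rz": -0.025, "jaw": 1.7},
    {"x": -0.01, "y": -0.2, "z": 0, "rx": 0, "ry": 0, "rz": -0.025, "jaw": 1.7},
    {"x": 0, "y": 0, "z": 0, "rx": 0, "ry": 0, "rz": 0, "jaw": 1.7},
    {"x": 0, "y": 0, "z": 0, "rx": 0, "ry": 0, "rz": 0, "jaw": 1.7}
  ]
}}

```text
clock: 26.45
tool_pos: [0.4916, 0.0643, 0.0803]
eef_rot: [0.693, 0.72, 0.002, 0.002]
contact_force: [8.0, -0.4, -2.5]
opening: 0.196
finger_force: 3.9
```

```bash
python3 -c "
from h import *
lev()"
```

```text
[0.4916 0.0643 0.0803] yaw+90 92.2 r 85.1 th 91.9 Ft(reaction) 7.9 Fr -0.7 open 17.3 26.45
```

>>> {"api": "send_rows", "payload": {
  "motion": [
    {"x": 0, "y": -0.15, "z": 0, "rx": 0, "ry": 0, "rz": 0, "jaw": 1.7},
    {"x": 0, "y": -0.1, "z": 0, "rx": 0, "ry": 0, "rz": 0, "jaw": 1.7},
    {"x": 0, "y": 0, "z": 0, "rx": 0, "ry": 0, "rz": 0, "jaw": 1.7},
    {"x": 0, "y": 0, "z": 0, "rx": 0, "ry": 0, "rz": 0, "jaw": 1.7},
    {"x": 0, "y": 0, "z": 0, "rx": 0, "ry": 0, "rz": 0, "jaw": 1.7}
  ]
}}

```text
clock: 26.95
tool_pos: [0.491, 0.0644, 0.0803]
eef_rot: [0.693, 0.72, 0.003, 0.003]
contact_force: [10.4, -0.2, -5.4]
opening: 0.19
finger_force: 5.4
```

>>> {"api": "send_rows", "payload": {
  "motion": [
    {"x": 0, "y": -0.15, "z": 0, "rx": 0, "ry": 0, "rz": 0, "jaw": 1.7},
    {"x": 0, "y": 0, "z": 0, "rx": 0, "ry": 0, "rz": 0, "jaw": 1.7},
    {"x": 0, "y": 0, "z": 0, "rx": 0, "ry": 0, "rz": 0, "jaw": 1.7},
    {"x": 0, "y": 0, "z": 0, "rx": 0, "ry": 0, "rz": 0, "jaw": 1.7},
    {"x": 0, "y": 0, "z": 0, "rx": 0, "ry": 0, "rz": 0, "jaw": 1.7}
  ]
}}

```text
clock: 27.45
tool_pos: [0.4904, 0.0644, 0.0804]
eef_rot: [0.693, 0.72, 0.004, 0.004]
contact_force: [12.5, -0.4, -6.8]
opening: 0.195
finger_force: 6.1
```

>>> {"api": "send_rows", "payload": {
  "motion": [
    {"x": 0, "y": 0.25, "z": 0, "rx": 0, "ry": 0, "rz": 0, "jaw": 1.75},
    {"x": 0, "y": 0.2, "z": 0, "rx": 0, "ry": 0, "rz": 0, "jaw": 1.8},
    {"x": 0, "y": 0, "z": 0, "rx": 0, "ry": 0, "rz": 0, "jaw": 2.2},
    {"x": 0, "y": 0, "z": 0, "rx": 0, "ry": 0, "rz": 0, "jaw": 3},
    {"x": 0, "y": 0, "z": 0, "rx": 0, "ry": 0, "rz": 0, "jaw": 4.5}
  ]
}}

```text
clock: 27.95
tool_pos: [0.4867, 0.0638, 0.0798]
eef_rot: [0.694, 0.72, -0.002, -0.002]
contact_force: [0.1, -0.3, 0.1]
opening: 0.406
finger_force: 0.0
```

>>> {"api": "send_rows", "payload": {
  "motion": [
    {"x": 0, "y": 0, "z": 0, "rx": 0, "ry": 0, "rz": 0, "jaw": 4.5},
    {"x": 0, "y": 0, "z": -2, "rx": 0, "ry": 0, "rz": 0, "jaw": 4.5},
    {"x": 0, "y": 0, "z": -4, "rx": 0, "ry": 0, "rz": 0, "jaw": 4.5},
    {"x": 0, "y": 0, "z": -4, "rx": 0, "ry": 0, "rz": 0, "jaw": 4.5},
    {"x": 0, "y": 0, "z": 0, "rx": 0, "ry": 0, "rz": 0, "jaw": 4.5}
  ]
}}

```text
clock: 28.45
tool_pos: [0.491, 0.064, 0.1839]
eef_rot: [0.694, 0.72, 0.003, 0.002]
contact_force: [0.1, -0.2, -0.7]
opening: 0.51
finger_force: 0.0
```

```bash
python3 - <<'E'
from h import *
lev(); s=snap('top','t14'); g=cv2.cvtColor(s['img'],cv2.COLOR_RGB2GRAY)
# bystanders/tall parallel unchanged?
t=load('top0'); d=cv2.absdiff(s['img'],t['img']).max(2)
for n,(u,v) in dict(vial1=(203,288),cuv=(201,342),cap=(423,250),vial2=(425,155),beaker=(378,158),tall=(428,214)).items(): print(n,int(d[v-10:v+11,u-10:u+11].mean()))
for yy in(-.026,-.01,.01,.026): print(prof(s,yy,.104,-.05,.02))
print('lip',prof(s,0,.06,-.07,.02))
E
```

```text
[0.491  0.064  0.1839] yaw+90 92.1 r 84.8 th 92.3 Ft(reaction) 0.1 Fr -0.2 open 44.9 28.45
vial1 73
cuv 83
cap 13
vial2 11
beaker 14
tall 8
[(-46.0, 2.9), (-44.0, 2.9), (-38.0, 4.7), (-33.0, 5.1), (-29.0, 4.2), (-23.5, 18.1), (-20.0, 7.0), (-17.0, 8.0), (-14.5, 10.0), (-12.5, 6.9), (-9.5, 4.9), (-5.5, 8.2), (-3.5, 5.7), (0.0, 19.5), (2.5, 11.8), (9.5, 3.5), (13.0, 4.5), (18.5, 16.0)]
[(-35.0, 33.8), (-33.0, 21.2), (-29.5, 2.7), (-27.5, 19.0), (-24.0, 21.4), (0.5, 3.3), (18.5, 4.7)]
[(-35.5, 9.9), (-33.0, 10.2), (-30.0, 19.1), (-28.5, 19.9), (-23.0, 19.7), (1.5, 15.1), (3.5, 14.5), (19.0, 3.2)]
[(-38.0, 2.5), (-35.0, 3.5), (-32.0, 4.3), (-29.5, 3.2), (-24.0, 22.6), (1.5, 48.9), (4.0, 6.3), (8.0, 2.8), (10.5, 3.3), (16.0, 7.3), (18.5, 6.9)]
lip [(-69.5, 8.3), (-66.5, 17.6), (-55.0, 27.7), (-52.5, 22.3), (-31.5, 29.0), (-28.0, 16.4), (-23.5, 9.5), (-18.0, 23.2), (7.5, 5.6)]
```

```bash
python3 -c "
from plant import *
print(finish_job())"
```

```text
the job is handed in; nothing more can be done
None
```

I set up the specimen in the vise and handed the job in at about 28 s. It stands notch up on both low parallels, square against the fixed jaw, clamped with about 12 N at the lever. The result was not reported back. The final top view showed the tall parallel, cap, beaker and second vial unmoved, but could not confirm the vial and cuvette beside the specimen's old spot, probably because the arm was in the way.

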